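Weigh out a snack order and tip it into the carton

TASK

Serve this order: switch the counter scale on by turning its knob clockwise until it clicks over, then set every wrapped snack lying on the counter on the scale's pan and let go of them all, so that they are weighed. Then take the pan by its handle, bring it over the carton and tip it so that the snacks slide off its open end into the carton (any that misses is put in as well), and set the pan back flat and centred on the scale. Last of all turn the knob back until the scale clicks off; leave the jar, the can and the cash tin alone.

Things in the scene. Friction and masses are not known exactly. Their poses are not given: they have to be found in the camera images.
- scale_top (a point): Counter scale, white housing, fixed; this point is the centre of its square steel platform (160 x 160 mm, flat, no rim), 62 mm above the counter. Its -x axis points to the front ledge with the knob (ledge 74 mm wide, top 40 mm above the counter, reaching from 82 to 190 mm before the platform's centre).
- knob_grip (a point): Black knob on the ledge, 148 mm before the platform's centre on an upright axis; this point is on its axis at the height to grip (77 mm above the counter). The grip is an upright bar 53 mm long along this frame's x, 14 mm thick along y, 32 mm tall (top 84 mm above the counter); the frame turns with the knob.
- knob (a joint): Turn of that knob in rad: 0 = off, grows clockwise seen from above; rests against a stop at 0 and at 1.2 = on. A spring detent resists with about 0.12 N m at first, falling to nothing at 0.6, and then snaps it on to the other stop, either way round.
- pan_floor (a point): Aluminium scale pan lying loose on the platform, 250 g, fairly slippery; this point is in the middle of its floor's upper face, over the platform's centre when the pan is centred (floor 4 mm thick, reaching 92 mm to -x and 82 mm to +x of this point, 176 mm wide along y outside). Walls 4 mm thick, 18 mm high from there, stand at +y, -y and +x; the -x end is open and has no rim. Inside it is 170 x 168 mm.
- pan_handle (a point): The pan's handle: a black upright tab on a short bracket (16 mm high) behind the back wall, 12 mm thick along the pan's x, 56 mm wide along y, its top 82 mm above the pan's underside. This point is in the middle of the tab, 104 mm along +x from the point pan_floor and 62 mm above the pan's underside, to be gripped across its thickness. Axes as the pan's.
- carton_in (a point): Open cardboard carton, fixed, 210 mm along x, 218 mm along y, 90 mm tall, walls 4 mm; this point is the centre of its inner floor (4 mm above the counter).
- wafer0_mid (a point): Chunky wrapped wafer block, 62 x 34 x 30 mm (x along its length, z up as it first lies), 50 g, flat on the counter at the start; this point is its centre. May be absent.
- wafer1_mid (a point): Chunky wrapped wafer block, 62 x 34 x 30 mm (x along its length, z up as it first lies), 50 g, flat on the counter at the start; this point is its centre. May be absent.
- cake0_mid (a point): Thicker wrapped cake, 60 x 36 x 34 mm (x along its length, z up as it first lies), 50 g, flat on the counter at the start; this point is its centre. May be absent.
- cake1_mid (a point): Thicker wrapped cake, 60 x 36 x 34 mm (x along its length, z up as it first lies), 50 g, flat on the counter at the start; this point is its centre. May be absent.
- bar0_mid (a point): Slim wrapped bar, 66 x 30 x 28 mm (x along its length, z up as it first lies), 50 g, flat on the counter at the start; this point is its centre. May be absent.
- jar: Bystander: closed jar, 84 mm across, 110 mm tall; origin under its centre.
- can: Bystander: drinks can, 66 mm across, 115 mm tall; origin under its centre.
- cashbox: Bystander: grey metal cash tin 100 x 120 x 55 mm; origin under its centre.
Things that resemble listed ones, but are neither listed nor needed, are in the scene too. What is shaped like the part that bears wafer1_mid but black or blue is not meant. Leave any green look-alike of the part that bears bar0_mid alone.

How it is judged:
By the outcome, as a careful person would: the job done as asked, in the order asked, and still so for the second after the job is handed in, with the robot touching nothing.
Of wafer0, wafer1, cake0, cake1, bar0 only 3 to 4 are there at a start; the rules pass over those that are not, and their reading is None.
At some moment in a run one of wafer0, wafer1, cake0, cake1, bar0 may be knocked a few centimetres aside while the robot is not near it.
It also fails if it takes over 210 s, if anything falls off the work surface, if the arm or the gripper's body presses on something with over 40 N, if the wrist force passes 120 N, or if a joint passes its speed limit or range.

ROBOT

A 6-joint arm with a two-finger parallel gripper is mounted at the origin on the work surface. World frame = base frame: x ahead of the robot, y to its left, z up, the work surface at z = 0. Lengths are in mm, angles in rad, forces in N, time in s.
With the tool pointing down it reaches from about 350 to 875 mm from the base axis. Payload 4.2 kg.
Tool frame: the origin (TCP) lies midway between the tips of the shut fingers; the grasp point (between the pads) lies 19 mm behind it; z points along the fingers, y is the direction in which the jaws open and shut (so a half turn about z gives the same grasp; the last joint's range is limited). The gripper opens to 85 mm and grips with 20 to 120 N. Pads are 22 mm wide; open, the fingers measure 114 mm over their backs; the gripper's body (76 mm by 85 mm) begins 54 mm behind the grasp point. The pads swing forward as they close: fully open they stand 13 mm farther back than shut.
Start: joints at [1.564, 0.385, 0.008, 0, -1.194, -0.259], TCP at [164.144, 603.039, 231.312] pointing down, gripper open.
Joint ranges: [-3.14, 3.14], [-1.21, 2.06], [-1.07, 1.41], [-3.16, 2.05], [-2.99, -0.16], [-3.1, 3.1]. Speed limits (rad/s): [2.79, 2.79, 3.14, 3.14, 3.14, 3.14].

INTERFACE

Orientations are given as a unit quaternion [x, y, z, w].
In Python, from bench import arm, eyes, nets gives the robot as it stands.
- The arm moves only by the tool jog_arm, never from a script. Its argument "rows" is a list of rows, each a list of 3 entries, a list of its own where there are three numbers: the shift along the tool's x, y, z in cm, then the turn, a rotation vector about the tool's x, y, z in degrees, then the finger opening in cm, from 0 to 8.54. In form: [[[x, y, z], [ax, ay, az], jaw], ...]. A call has 1 to 10 rows; each row shifts and turns the commanded pose from where the row before left it, along the tool's axes as they then stand; what a row does not reach is not made up. A row lasts 1/8 s, in which the tool goes at most 62.5 mm and 10.7 degrees, less where a joint would pass 70% of its speed; a pose out of reach is approached as far as the arm can. A call with a gripper value outside its range is refused whole. The fingers move at their own pace and stop on an object; the grip force is fixed at half the most. Time passes only in rows, so rows that do not move let the fingers close. It gives the time, the measured TCP pose, the force and the opening at its end, in the units of the state.
- arm.read_state(): the state, without advancing time (a new reading comes with each control period).
- eyes.get_image(name): name is "scene" or "top" or "wrist"; returns the picture (400x640x3 uint8, red, green, blue); there is no depth.
- eyes.camera_model(name): a dict with "K" (3x3 intrinsics, pixels), "rvec" (rotation vector, rad) and "tvec" (3), from world to camera coordinates, as OpenCV has them. Camera axes: x right, y down, z forward; pixel columns grow to the right and rows downward; lengths in mm; the calibration is good to about 2 mm. A picture is of the moment at which its call begins: read the wrist's pose just before it. camera_model takes no time and is no camera call; for the wrist camera it gives the pose at the moment of the call.
- arm.job_done(): hands the job in, once; it reports no verdict.
Trained networks look in the newest picture that a camera, given by its name, has taken for a name from the list of things; names that differ only in an ending like _2 or _b are one class to them, and where a whole thing is asked for, a point or a joint stands for the part that bears it (a point fixed in the world has none). Each returns a list of dicts, best first, with "conf" (0 to 1); they miss things now and then, are a little off and sometimes report something else, mostly with a low value. They report only what shows in the picture. A call takes as long as a camera call. They do not tell look-alikes from the thing itself.
- nets.boxes_of(camera, name): "position" ([column, row] as shares, 0 to 1, of the picture: columns of its width, rows of its height, amid what is visible of it).
The state is a dict: "clock": time; "joints": joint angles; "joint_vel": joint speeds; "joint_efforts": joint torques, N m; "position": TCP position; "ee_rot": TCP orientation; "contact_force": force on the tool from outside, world axes, zero at the start; "wrist_torque": the same for the moment, N m; "gripper_width": finger opening in mm.
Only numpy, scipy, OpenCV 4.12 (cv2) and the standard library are available. Lean on these libraries where they do the work, as an engineer would, in place of code of your own. Each camera call takes 0.05 s, during which the arm holds its last target.

## Working session

There is one attempt and no reset: what is moved stays moved. The work goes in short steps, Python scripts to look and compute and a tool call to move; the robot and the scene stay as the last step left them, time stands still between calls to the robot, and variables do not carry over. Pictures are saved under pics/ and viewed, and the job is handed in when it is done.

Besides the shell and the picture viewer there is one more tool, called after "Call:" as a command line: name --argument value ..., lists and objects as JSON in quotes. jog_arm: Moves the arm, as the interface text tells. Its arguments: {"type":"object","properties":{"rows":{"type":"array","items":{"type":"array"}}},"required":["rows"]}

```bash
ls; mkdir -p pics
cat > h.py <<'E'
import numpy as np, cv2
from bench import arm, eyes, nets
def save(cam,fn):
    im=eyes.get_image(cam); cv2.imwrite('pics/'+fn,im[:,:,::-1]); return im
def ray(cam,uv,m=None):
    m=m or eyes.camera_model(cam)
    K=np.array(m['K'],float);R,_=cv2.Rodrigues(np.array(m['rvec'],float));t=np.array(m['tvec'],float).ravel()
    d=R.T@np.linalg.inv(K)@np.array([uv[0],uv[1],1.0]); c=-R.T@t
    return c,d
def at_z(cam,uv,z,m=None):
    c,d=ray(cam,uv,m); return c+d*(z-c[2])/d[2]
def proj(cam,P,m=None):
    m=m or eyes.camera_model(cam)
    p,_=cv2.projectPoints(np.array(P,float).reshape(-1,3),np.array(m['rvec'],float),np.array(m['tvec'],float),np.array(m['K'],float),None)
    return p.reshape(-1,2)
E
python3 - <<'E'
from h import *
print(arm.read_state())
for c in ['scene','top','wrist']:
    save(c,c+'0.png')
    m=eyes.camera_model(c);print(c,ray(c,(320,200),m))
for n in ['scale_top','knob_grip','pan_floor','pan_handle','carton_in','wafer0_mid','cake0_mid','bar0_mid','jar','can','cashbox']:
    print(n,[(round(d['conf'],2),round(d['position'][0]*640),round(d['position'][1]*400)) for d in nets.boxes_of('top',n)])
E
```

```text
pics
{'clock': 0.0, 'joints': array([ 1.56361899e+00,  3.85600293e-01,  6.61914220e-03, -4.97242508e-04,
       -1.19401356e+00, -2.58581470e-01]), 'joint_vel': array([ 0.00024395,  0.00159785,  0.00014279,  0.00063079, -0.00028298,
        0.0014343 ]), 'joint_efforts': array([-2.49524428e-04, -3.92289662e+01,  1.88400346e+01,  4.18611869e+00,
       -4.58105715e-03, -1.13521079e-05]), 'position': array([163.99081115, 602.49221007, 230.19283779]), 'ee_rot': array([ 9.91171732e-01, -1.32579545e-01, -9.14499863e-05,  1.11949180e-03]), 'contact_force': array([ 0.75428852,  0.49759939, -0.64924977]), 'wrist_torque': array([-0.02025112, -0.01892373, -0.01235567]), 'gripper_width': 85.1826251830011}
scene (array([1640.35901431, -639.74270809,  991.3400163 ]), array([-0.71110904,  0.43112859, -0.55563955]))
top (array([ 278.86955965,   46.42808421, 1345.11341629]), array([ 0.18485059, -0.01265182, -0.98268712]))
wrist (array([227.51937945, 586.34550167, 372.89893355]), array([-0.2636309 ,  0.05794584, -0.96299006]))
scale_top [(0.7, 271, 247)]
knob_grip [(0.85, 266, 246)]
pan_floor [(0.61, 249, 200)]
pan_handle [(0.56, 248, 198)]
carton_in [(0.78, 344, 217)]
wafer0_mid []
cake0_mid []
bar0_mid [(0.65, 465, 187), (0.53, 468, 231)]
jar [(0.67, 368, 120)]
can [(0.68, 297, 127)]
cashbox [(0.79, 158, 231)]
```

View pics/top0.png

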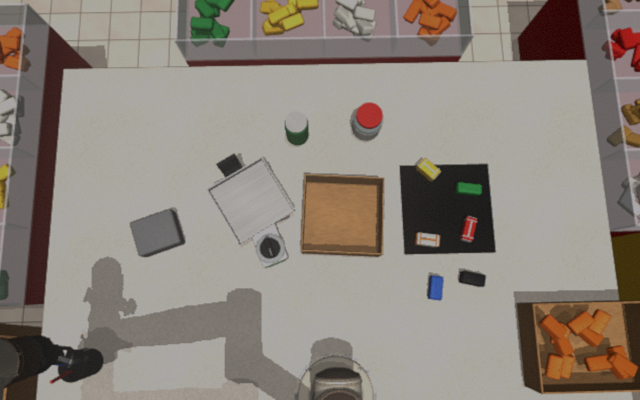

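View pics/scene0.png

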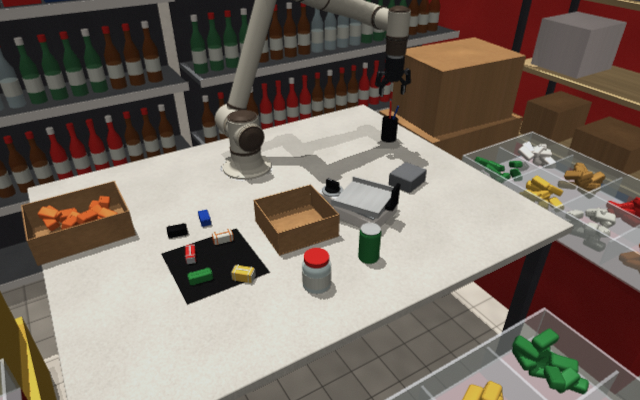

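View pics/wrist0.png

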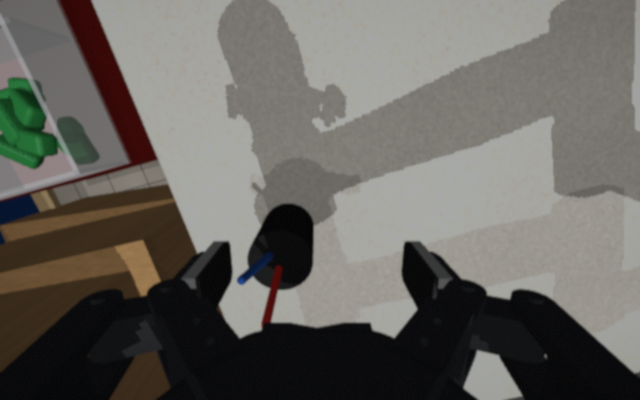

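Run:
```python
from h import *
a=cv2.imread('pics/top0.png')
cv2.imwrite('pics/c1.png',cv2.resize(a[150:310,390:510],None,fx=5,fy=3.75*5/3.75,interpolation=cv2.INTER_CUBIC)[:600])
cv2.imwrite('pics/c1.png',cv2.resize(a[155:305,390:510],None,fx=4,fy=4,interpolation=cv2.INTER_CUBIC))
cv2.imwrite('pics/c2.png',cv2.resize(a[145:285,200:400],None,fx=4,fy=4,interpolation=cv2.INTER_CUBIC))
b=cv2.imread('pics/scene0.png')
cv2.imwrite('pics/c3.png',cv2.resize(b[200:300,150:270],None,fx=5,fy=5,interpolation=cv2.INTER_CUBIC))
```

```text
(no output)
```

View pics/c1.png

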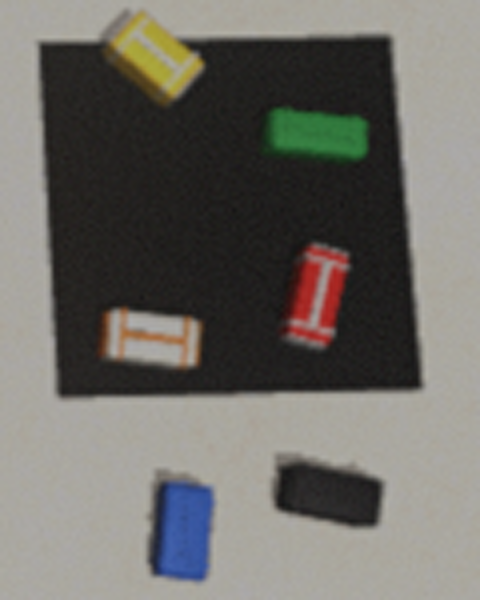

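View pics/c2.png

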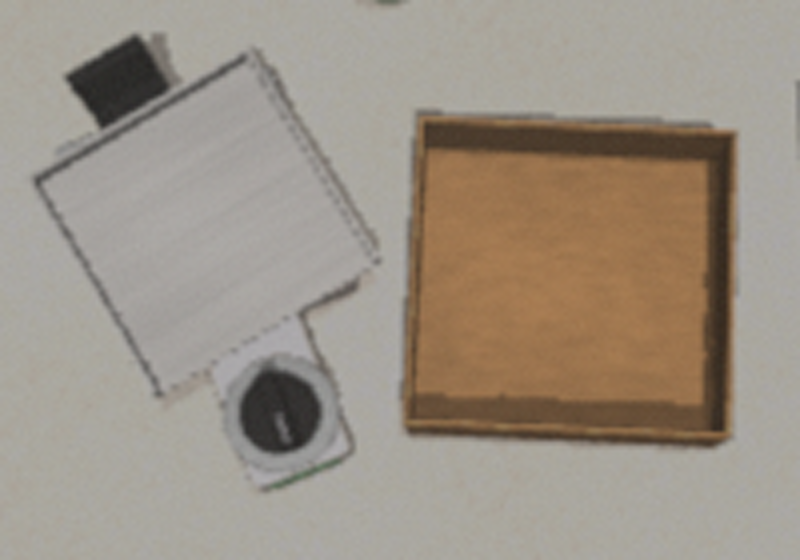

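View pics/c3.png

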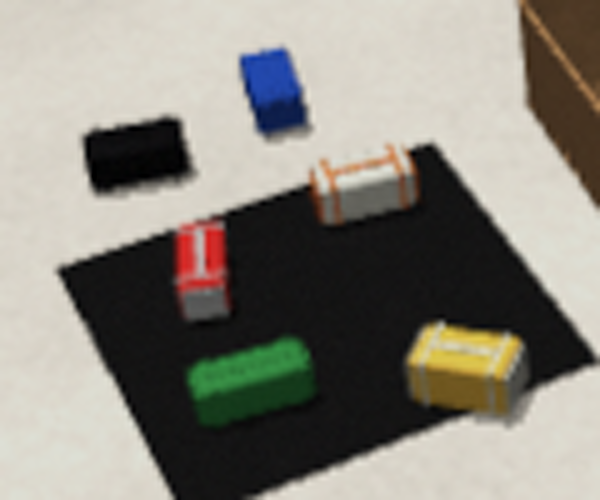

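```bash
cat >> h.py <<'E'
from scipy.spatial.transform import Rotation as Ro
from scipy.optimize import least_squares
def down(yaw):  # yaw: deg, direction of tool y (jaw axis) in world; z down
    y=np.array([np.cos(np.radians(yaw)),np.sin(np.radians(yaw)),0]);z=np.array([0,0,-1.]);x=np.cross(y,z)
    return np.column_stack([x,y,z])
def delta(p,R,verbose=True):
    s=arm.read_state();R0=Ro.from_quat(s['ee_rot']).as_matrix()
    t=R0.T@(np.array(p)-s['position'])/10; rv=np.degrees(Ro.from_matrix(R0.T@R).as_rotvec())
    t2=R.T@(np.array(p)-s['position'])/10
    print('now',s['position'].round(1),'yawy',np.degrees(np.arctan2(R0[1,1],R0[0,1])).round(1),'zax',R0[:,2].round(3))
    print('shift first (cm)',t.round(2),' rot deg',rv.round(2),' shift if after rot',t2.round(2), 'rows',max(np.linalg.norm(t)/6.25,np.linalg.norm(rv)/10.7).round(1))
def goto(x,y,z,yaw): 
    # choose half turn nearest
    s=arm.read_state();R0=Ro.from_quat(s['ee_rot']).as_matrix();c=np.degrees(np.arctan2(R0[1,1],R0[0,1]))
    y2=yaw
    while y2-c>90:y2-=180
    while y2-c<-90:y2+=180
    delta([x,y,z],down(y2))
E
python3 - <<'E'
from h import *
m=eyes.camera_model('top')
L=np.array([[82+4-4+0,88,18],[82,-88,18],[-92,88,0],[-92,-88,0],[-148,0,84-66]],float)
uv=np.array([[208.75,190],[262.5,158.75],[240,244.2],[294.5,211.2],[200+283/4,145+412/4]])
L[0,0]=L[1,0]=82+4 if False else 82
def f(p,L=L[:4],uv=uv[:4]):
    c,s=np.cos(p[2]),np.sin(p[2]);P=np.column_stack([p[0]+c*L[:,0]-s*L[:,1],p[1]+s*L[:,0]+c*L[:,1],66+L[:,2]])
    return (proj('top',P,m)-uv).ravel()
p0=at_z('top',(252,200),66,m);k=at_z('top',uv[4],84,m)
r=least_squares(f,[p0[0],p0[1],0.5]);print(r.x,np.degrees(r.x[2]),r.fun.round(1));print('knob',k)
c,s=np.cos(r.x[2]),np.sin(r.x[2]);print('knob pred',r.x[0]-148*c,r.x[1]-148*s)
# carton corners outer at z=90
for q in [(200+417/4,145+118/4),(200+735/4,145+132/4),(200+405/4,145+430/4),(200+728/4,145+435/4)]:print('carton',at_z('top',q,90,m).round(1))
for n,q,z in [('yellow',(390+153/4,155+57/4),34),('red',(390+316/4,155+297/4),30),('white',(390+152/4,155+338/4),30),('jar',(369,112),110),('can',(297,120),115),('cashc',(155,228),55)]:print(n,at_z('top',q,z,m).round(1))
for n in ['wafer1_mid','cake1_mid','wafer0_mid','cake0_mid','bar0_mid']:
  for c in ['top','scene']:
    print(n,c,[(round(d['conf'],2),round(d['position'][0]*640),round(d['position'][1]*400)) for d in nets.boxes_of(c,n)])
E
```

```text
[523.9865453  218.8867464    0.52513899] 30.08824784710677 [-1.8 -0.2  0.6 -1.5 -0.2  1.   1.4  0.5]
knob [389.33346784 163.92836581  84.        ]
knob pred 395.9289134741626 144.68942212073517
carton [586.5  71.5  90. ]
carton [ 572.1 -144.5   90. ]
carton [375.1  83.   90. ]
carton [ 367. -130.   90.]
yellow [ 608.  -281.4   34. ]
red [ 434.  -385.1   30. ]
white [ 407.8 -268.4   30. ]
jar [ 754.4 -109.9  110. ]
can [733.5  88.1 115. ]
cashc [453.6 482.4  55. ]
wafer1_mid top [(0.73, 434, 289), (0.62, 468, 227), (0.6, 426, 240), (0.38, 249, 196)]
wafer1_mid scene [(0.53, 177, 232), (0.52, 221, 238), (0.46, 205, 220)]
cake1_mid top []
cake1_mid scene [(0.74, 244, 276)]
wafer0_mid top []
wafer0_mid scene []
cake0_mid top []
cake0_mid scene []
bar0_mid top [(0.65, 465, 187), (0.53, 468, 231)]
bar0_mid scene [(0.68, 201, 274), (0.5, 193, 252), (0.46, 247, 275)]
```

Run:
```python
from h import *
goto(440,200,290,-105)
```

```text
now [164.1 603.  231.3] yawy -105.2 zax [-0.  0. -1.]
shift first (cm) [37.2  31.64 -5.87]  rot deg [-0.    0.   -0.23]  shift if after rot [37.08 31.79 -5.87] rows 7.9
```

Call:
jog_arm --rows '[[[0, 0, -3], [0, 0, 0], 4], [[4.2, 3.6, -2.8], [0, 0, 0], 4], [[4.2, 3.6, 0], [0, 0, 0], 4], [[4.2, 3.6, 0], [0, 0, 0], 4], [[4.2, 3.6, 0], [0, 0, 0], 4], [[4.2, 3.6, 0], [0, 0, 0], 4], [[4.2, 3.6, 0], [0, 0, 0], 4], [[4.2, 3.6, 0], [0, 0, 0], 4], [[4.2, 3.6, 0], [0, 0, 0], 4], [[3.6, 2.8, 0], [0, 0, 0], 4]]'

```text
clock: 2.45
position: [440.8, 198.6, 289.7]
ee_rot: [0.991, -0.133, 0.0, -0.0]
contact_force: [-0.0, 1.0, -0.2]
gripper_width: 39.7
```

Run:
```python
from h import *
goto(440,200,290,-105)
save('wrist','w1.png'); save('top','t1.png')
m=eyes.camera_model('wrist')
for n in ['knob_grip','pan_floor','pan_handle']:
    print(n,[(round(d['conf'],2),round(d['position'][0]*640),round(d['position'][1]*400)) for d in nets.boxes_of('wrist',n)])
print(proj('wrist',[[389,164,84]],m))
```

```text
now [440.8 198.6 289.7] yawy -105.3 zax [ 0.001  0.001 -1.   ]
shift first (cm) [-0.12 -0.11 -0.03]  rot deg [-0.05 -0.03 -0.26]  shift if after rot [-0.12 -0.11 -0.03] rows 0.0
knob_grip [(0.77, 346, 198)]
pan_floor [(0.89, 272, 99)]
pan_handle [(0.93, 273, 102)]
[[353.42714909 207.48005989]]
```

View pics/w1.png

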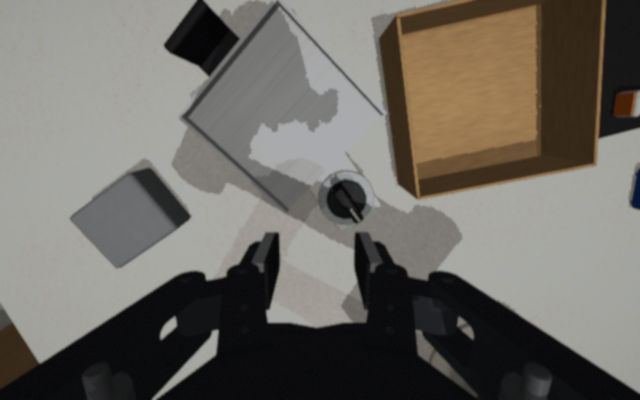

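Run:
```python
import cv2
b=cv2.imread('pics/w1.png')
cv2.imwrite('pics/c4.png',cv2.resize(b[140:250,270:400],None,fx=5,fy=5,interpolation=cv2.INTER_CUBIC))
```

```text
(no output)
```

View pics/c4.png

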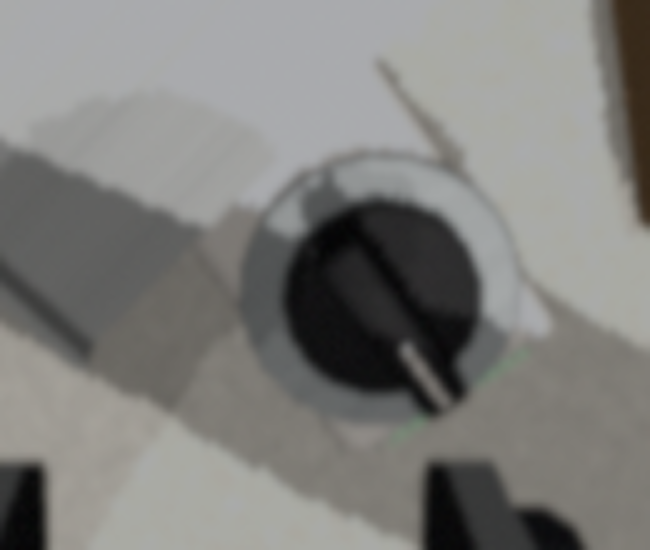

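```bash
cat >> h.py <<'E'
def box(c,yaw,l,w,z0,z1):
    a=np.radians(yaw);u=np.array([np.cos(a),np.sin(a)]);v=np.array([-u[1],u[0]]);o=[]
    for z in (z1,z0):
        for s,t in ((1,1),(1,-1),(-1,-1),(-1,1)):
            o.append([*(np.array(c)+u*l/2*s+v*w/2*t),z])
    return np.array(o)
def drawbox(im,cam,m,B,col,sc,off):
    p=((proj(cam,B,m)-np.array(off))*sc).astype(int)
    for k in range(4):
        cv2.line(im,tuple(map(int,p[k])),tuple(map(int,p[(k+1)%4])),col,1)
        cv2.line(im,tuple(map(int,p[4+k])),tuple(map(int,p[4+(k+1)%4])),col,1)
        cv2.line(im,tuple(map(int,p[k])),tuple(map(int,p[4+k])),col,1)
E
python3 - <<'E'
from h import *
m=eyes.camera_model('wrist');print(ray('wrist',(320,200),m))
b=cv2.imread('pics/w1.png')
off=(270,140)
def im(): return cv2.resize(b[140:250,270:400],None,fx=5,fy=5,interpolation=cv2.INTER_CUBIC)
for q in [(330,205),(440,405)]:
  print(at_z('wrist',(off[0]+q[0]/5,off[1]+q[1]/5),84,m))
P=at_z('wrist',(off[0]+388/5,off[1]+305/5),84,m);print(P)
i=im();drawbox(i,'wrist',m,box(P[:2],45,53,14,52,84),(0,0,255),5,off)
cv2.imwrite('pics/c5.png',i)
E
```

```text
(array([503.43420349, 183.82187509, 431.74824315]), array([-0.2633011 ,  0.05987069, -0.96296254]))
[426.8828671  179.80747112  84.        ]
[368.15227065 165.25636233  84.        ]
[397.87966001 171.93536103  84.        ]
```

View pics/c5.png

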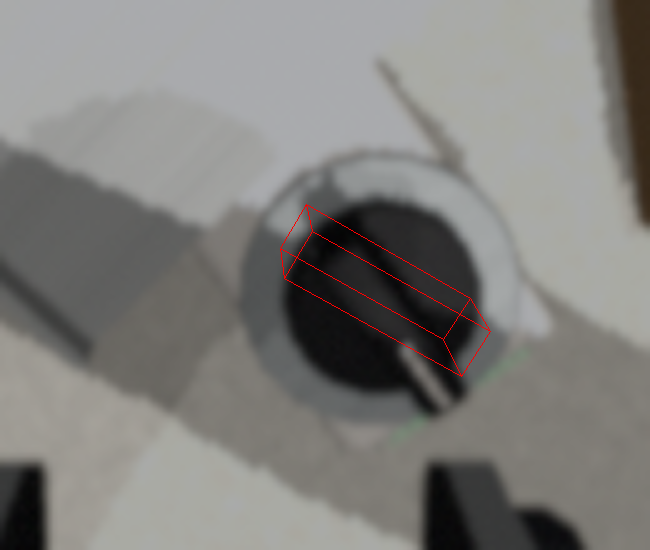

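Run:
```python
from h import *
m=eyes.camera_model('wrist')
b=cv2.imread('pics/w1.png')
off=(270,140)
out=[]
for yaw,c in [(14,(393,170)),(18,(393,170)),(22,(393,168)),(22,(396,171))]:
  i=cv2.resize(b[140:250,270:400],None,fx=3,fy=3,interpolation=cv2.INTER_CUBIC)
  i=cv2.convertScaleAbs(i,alpha=1.8)
  drawbox(i,'wrist',m,box(c,yaw,53,14,52,84),(0,0,255),3,off);out.append(i)
cv2.imwrite('pics/c6.png',np.vstack([np.hstack(out[:2]),np.hstack(out[2:])])[:600])
```

```text
(no output)
```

View pics/c6.png

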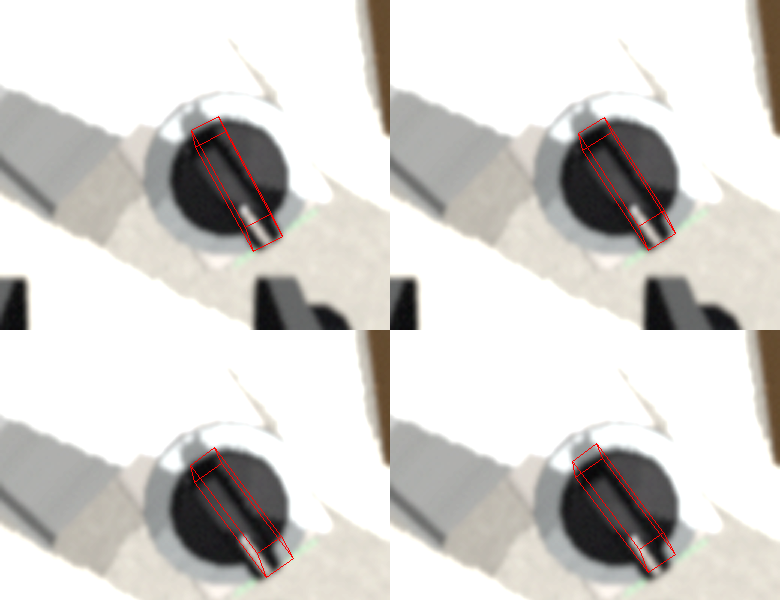

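Run:
```python
from h import *
goto(393,171,160,-72)
```

```text
now [440.  200.4 289.3] yawy -105.3 zax [ 0.  0. -1.]
shift first (cm) [-3.76  4.08 12.93]  rot deg [-2.000e-02 -0.000e+00 -3.326e+01]  shift if after rot [-5.38  1.34 12.93] rows 3.1
```

Call:
jog_arm --rows '[[[-3.8, 0, 0], [0, 0, 0], 3.5], [[0, 4.1, 4], [0, 0, 0], 3.5], [[0, 0, 4], [0, 0, -10], 3.5], [[0, 0, 4.9], [0, 0, -10], 3.5], [[0, 0, 0], [0, 0, -10], 3.5], [[0, 0, 0], [0, 0, -3], 3.5]]'

```text
clock: 3.45
position: [391.9, 171.7, 159.8]
ee_rot: [0.988, 0.157, -0.0, 0.0]
contact_force: [0.5, 0.2, -0.7]
gripper_width: 35.0
```

Run:
```python
from h import *
goto(393,171,160,-72)
b=save('wrist','w2.png')[:,:,::-1].copy()
m=eyes.camera_model('wrist')
P=proj('wrist',[[393,171,84]],m)[0];print(P)
o=(P-[65,55]).astype(int).clip(0);sc=3
out=[]
for yaw,c in [(0,None),(16,(393,171)),(20,(393,171)),(18,(392,173))]:
  i=cv2.resize(np.ascontiguousarray(b[o[1]:o[1]+100,o[0]:o[0]+130]),None,fx=3,fy=3,interpolation=cv2.INTER_CUBIC)
  i=cv2.convertScaleAbs(i,alpha=1.8)
  if c: drawbox(i,'wrist',m,box(c,yaw,53,14,52,84),(0,0,255),3,o)
  out.append(i)
cv2.imwrite('pics/c7.png',np.vstack([np.hstack(out[:2]),np.hstack(out[2:])])[:600])
```

```text
now [391.9 171.7 159.8] yawy -71.9 zax [-0.001 -0.001 -1.   ]
shift first (cm) [ 0.08  0.1  -0.02]  rot deg [0.04 0.06 0.06]  shift if after rot [ 0.08  0.1  -0.02] rows 0.0
[319.2808709  205.21646607]
```

View pics/c7.png

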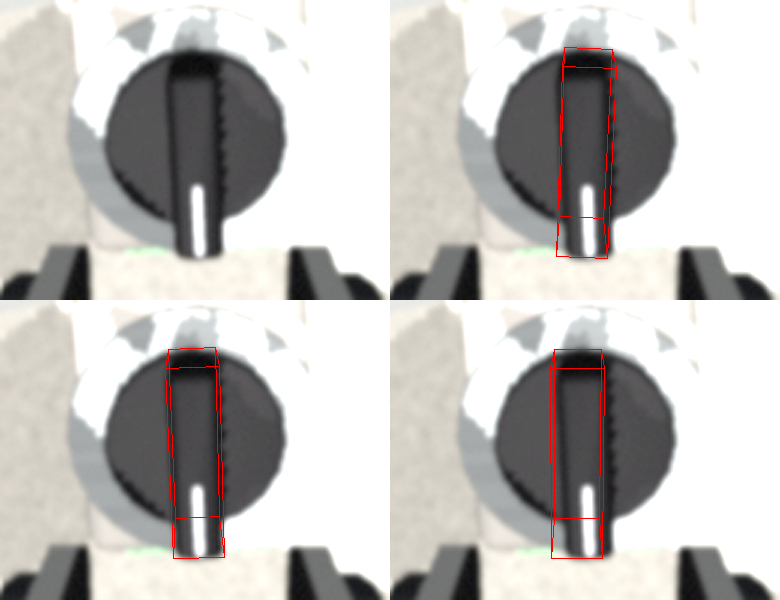

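View pics/w2.png

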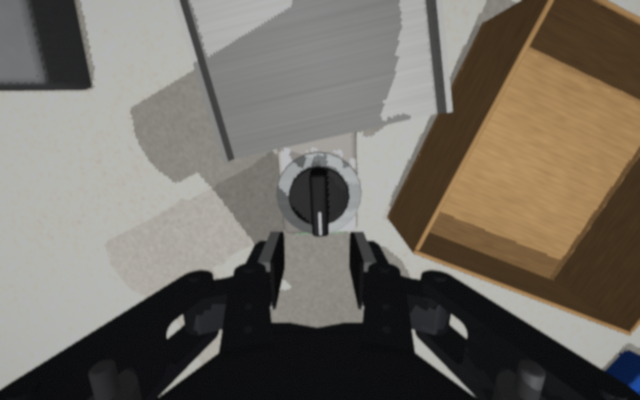

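Run:
```python
from h import *
goto(393.5,171.2,59,-69.5)
```

```text
now [392.1 171.9 160.1] yawy -71.9 zax [-0. -0. -1.]
shift first (cm) [ 0.12  0.11 10.11]  rot deg [ 0.01  0.02 -2.41]  shift if after rot [ 0.11  0.12 10.11] rows 1.6
```

Call:
jog_arm --rows '[[[0.1, 0.1, 3], [0, 0, -2.4], 3.2], [[0, 0, 3], [0, 0, 0], 3.2], [[0, 0, 3], [0, 0, 0], 3.2], [[0, 0, 1.1], [0, 0, 0], 3.2], [[0, 0, 0], [0, 0, 0], 1], [[0, 0, 0], [0, 0, 0], 1], [[0, 0, 0], [0, 0, 0], 1], [[0, 0, 0], [0, 0, 0], 1]]'

```text
clock: 4.5
position: [393.9, 170.4, 59.5]
ee_rot: [0.985, 0.175, 0.0, -0.0]
contact_force: [-0.9, 1.5, -6.3]
gripper_width: 12.9
```

Call:
jog_arm --rows '[[[0, 0, 0], [0, 0, 6], 1], [[0, 0, 0], [0, 0, 8], 1], [[0, 0, 0], [0, 0, 8], 1], [[0, 0, 0], [0, 0, 8], 1], [[0, 0, 0], [0, 0, 8], 1], [[0, 0, 0], [0, 0, 8], 1], [[0, 0, 0], [0, 0, 8], 1], [[0, 0, 0], [0, 0, 8], 1], [[0, 0, 0], [0, 0, 6], 1], [[0, 0, 0], [0, 0, 0], 1]]'

```text
clock: 5.75
position: [393.3, 168.3, 59.5]
ee_rot: [0.914, -0.406, -0.0, 0.002]
contact_force: [1.7, -6.3, -2.4]
gripper_width: 12.9
```

Run:
```python
from h import *
s=arm.read_state();print(s['wrist_torque'],s['contact_force'],s['gripper_width']);goto(393.5,171,59,-139)
```

```text
[-1.71671862 -0.76154764 -0.112049  ] [ 1.70531498 -6.3159848  -2.36216933] 12.90678784743943
now [393.3 168.3  59.5] yawy -137.9 zax [-0.002 -0.003 -1.   ]
shift first (cm) [-0.18 -0.19  0.05]  rot deg [ 0.19 -0.06  1.07]  shift if after rot [-0.19 -0.19  0.05] rows 0.1
```

Call:
jog_arm --rows '[[[0, 0, 0], [0, 0, 1], 1], [[0, 0, 0], [0, 0, 0], 3.2], [[0, 0, 0], [0, 0, 0], 3.2], [[0, 0, -3], [0, 0, 0], 3.2], [[0, 0, -5], [0, 0, 0], 3.2], [[0, 0, -5], [0, 0, 0], 3.5], [[0, 0, -5], [0, 0, 0], 3.5], [[0, 0, 0], [0, 0, 0], 3.5]]'

```text
clock: 6.75
position: [396.0, 172.1, 244.2]
ee_rot: [0.911, -0.413, 0.003, -0.005]
contact_force: [-0.8, -0.4, 0.2]
gripper_width: 34.9
```

Run:
```python
from h import *
goto(420,-280,260,-90)
b=save('wrist','w3.png')[:,:,::-1].copy()
m=eyes.camera_model('wrist')
np.save('w3m.npy',m,allow_pickle=True)
drawbox(b,'wrist',m,box((393.5,171),-48,53,14,52,84),(0,0,255),1,(0,0))
cv2.imwrite('pics/w3d.png',b)
```

```text
now [396.  172.1 244.2] yawy -138.8 zax [ 0.009  0.008 -1.   ]
shift first (cm) [35.58 27.96 -1.9 ]  rot deg [ -0.63  -0.3  -48.78]  shift if after rot [ 2.4  45.21 -1.58] rows 7.2
```

View pics/w3d.png

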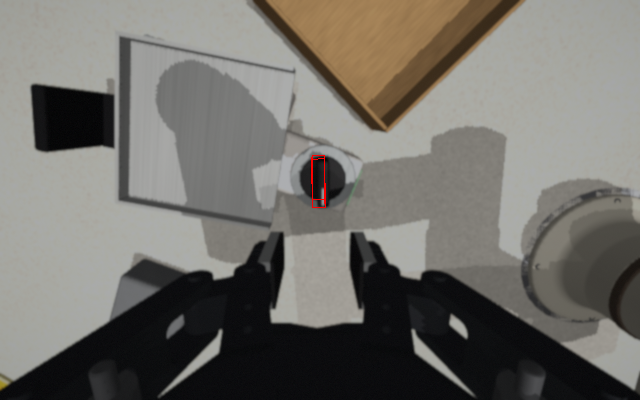

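```bash
cat >> h.py <<'E'
def drawpan(b,cam,m,p,col,sc=1,off=(0,0)):
    c,s=np.cos(np.radians(p[2])),np.sin(np.radians(p[2]))
    def W(L): return np.array([[p[0]+c*a-s*q,p[1]+s*a+c*q,66+z] for a,q,z in L])
    for L in ([(-92,88,0),(-92,-88,0)],[(-92,88,18),(82,88,18),(82,-88,18),(-92,-88,18)],[(-92,88,0),(-92,88,18)],[(-92,-88,0),(-92,-88,18)],[(98,28,78),(98,-28,78),(110,-28,78),(110,28,78),(98,28,78)]):
        q=((proj(cam,W(L),m)-np.array(off))*sc).astype(np.int32)
        cv2.polylines(b,[q.reshape(-1,1,2)],False,col,1)
E
python3 - <<'E'
from h import *
b=cv2.imread('pics/w3.png');m=np.load('w3m.npy',allow_pickle=True).item()
i=cv2.resize(b[0:250,0:380],None,fx=2.1,fy=2.1,interpolation=cv2.INTER_CUBIC)
drawpan(i,'wrist',m,(524,219,30),(0,0,255),2.1)
a=np.radians(20.5);C=(393.5+148*np.cos(a),171+148*np.sin(a));print(C)
drawbox(i,'wrist',m,box((393.5-42+54,171-0),20.5,0,0,40,40),(0,255,0),2.1,(0,0))
# ledge: from 82 to190 before centre -> centre 136 before, length 108, width 74
drawbox(i,'wrist',m,box((C[0]-136*np.cos(a),C[1]-136*np.sin(a)),20.5,108,74,39,40),(0,255,0),2.1,(0,0))
cv2.imwrite('pics/c8.png',i)
E
```

```text
(np.float64(532.1274840087628), np.float64(222.83069242640119))
```

View pics/c8.png

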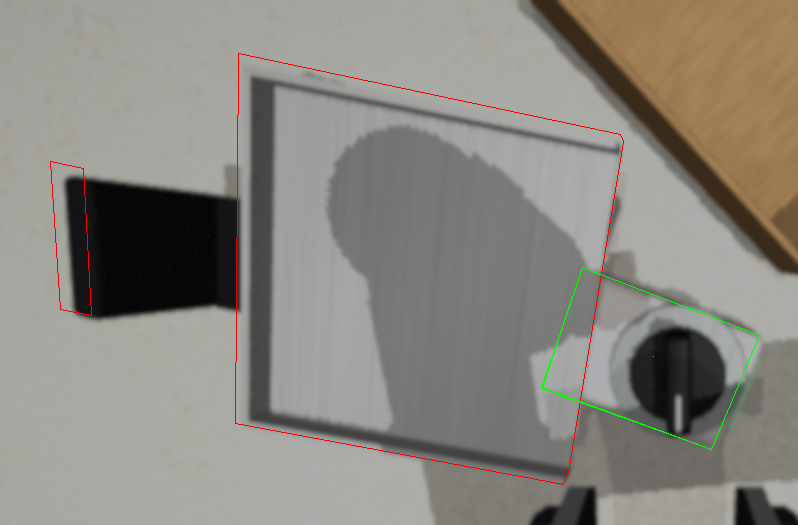

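Run:
```python
from h import *
b=cv2.imread('pics/w3.png')
i=cv2.resize(b[115:230,240:380],None,fx=5,fy=5,interpolation=cv2.INTER_CUBIC)
cv2.imwrite('pics/c9.png',cv2.convertScaleAbs(i,alpha=1.5))
j=np.hstack([cv2.resize(b[20:120,100:230],None,fx=3,fy=4,interpolation=cv2.INTER_CUBIC),cv2.resize(b[140:240,100:230],None,fx=3,fy=4,interpolation=cv2.INTER_CUBIC)])
cv2.imwrite('pics/c10.png',cv2.convertScaleAbs(j,alpha=1.3))
```

```text
(no output)
```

View pics/c9.png

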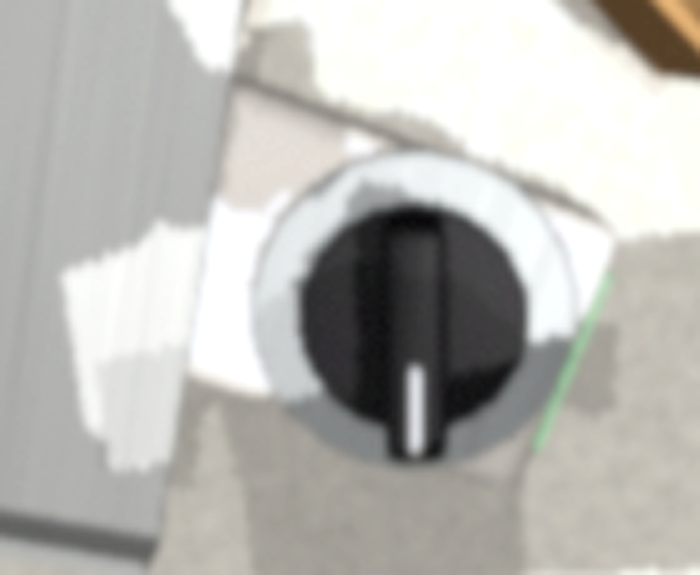

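View pics/c10.png

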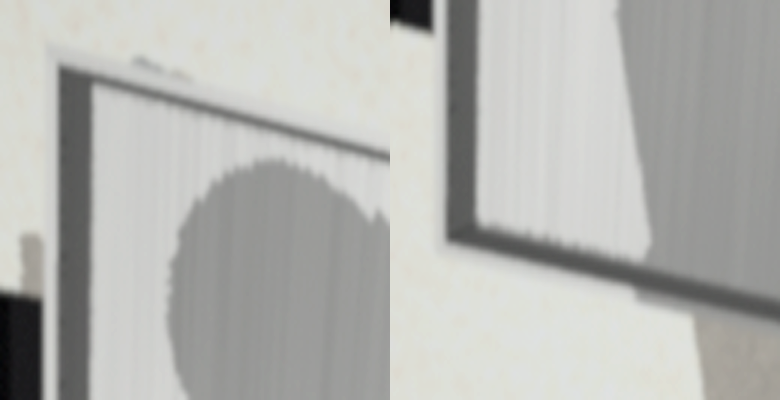

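Run:
```python
from h import *
m=np.load('w3m.npy',allow_pickle=True).item()
A=lambda x,y,z:at_z('wrist',(x,y),z,m)[:2]
o=lambda q:(240+q[0]/5,115+q[1]/5)
def ang(a,b): d=a-b;return np.degrees(np.arctan2(d[1],d[0])).round(1)
u1,u2=A(*o((235,80)),40),A(*o((600,215)),40);g1,g2=A(*o((605,280)),38),A(*o((537,448)),38);l1,l2=A(*o((190,378)),40),A(*o((300,405)),40)
print('ledge up',u1,u2,ang(u1,u2));print('front',g1,g2,ang(g2,g1)-90);print('low',l1,l2,ang(l1,l2))
P={'bl o':A(116.7,202.5,84),'br o':A(116.7,32,84),'bl i':A(118.3,200,84),'br i':A(119.3,36.5,84),'f1':A(288,115,66),'f2':A(270,227,66),'h':A(82/2.1,248/2.1,144)}
for k,v in P.items():print(k,v.round(1))
print('back dir',ang(P['bl o'],P['br o'])-90,ang(P['bl i'],P['br i'])-90,'front',ang(P['f2'],P['f1'])-90)
print(np.linalg.norm(P['bl o']-P['br o']),np.linalg.norm(P['bl i']-P['br i']))
```

```text
ledge up [456.87142649 155.1102917 ] [370.37480832 121.46279175] 21.3
front [358.08141043 132.21553496] [341.32233325 174.79363294] 21.5
low [419.12824815 218.20523875] [394.03049714 205.40631686] 27.0
bl o [546.6 333.9]
br o [634.  186.9]
bl i [546.8 330.2]
br i [630.1 188.6]
f1 [465.3 139. ]
f2 [399.4 251.9]
h [609.9 270.7]
back dir 30.700000000000003 30.5 front 30.299999999999997
170.99923637312517 164.32120121260638
```

Run:
```python
from h import *
goto(530,-310,300,-90)
```

```text
now [394.6 171.1 241.5] yawy -138.8 zax [ 0.004  0.004 -1.   ]
shift first (cm) [45.13 21.45 -6.01]  rot deg [ -0.33  -0.11 -48.82]  shift if after rot [13.54 48.11 -5.85] rows 8.1
```

Call:
jog_arm --rows '[[[4.5, 2.1, -3], [0, 0, 0], 6], [[5, 2.4, -3], [0, 0, 0], 6], [[5, 2.4, 0], [0, 0, 0], 6], [[5, 2.4, 0], [0, 0, 0], 6], [[5, 2.4, 0], [0, 0, 0], 6], [[5, 2.4, 0], [0, 0, 0], 6], [[5, 2.4, 0], [0, 0, 0], 6], [[5, 2.4, 0], [0, 0, 0], 6], [[5.5, 2.6, 0], [0, 0, 0], 6], [[0, 0, 0], [0, 0, -10], 6]]'

```text
clock: 8.05
position: [528.0, -312.8, 295.0]
ee_rot: [0.943, -0.332, -0.003, 0.0]
contact_force: [0.5, 0.5, 0.2]
gripper_width: 59.7
```

Call:
jog_arm --rows '[[[0, 0, 0], [0, 0, -10], 6], [[0, 0, 0], [0, 0, -10], 6], [[0, 0, 0], [0, 0, -10], 6], [[0, 0, 0], [0, 0, -8.8], 6], [[0, 0, 0], [0, 0, 0], 6]]'

```text
clock: 8.68
position: [527.9, -309.3, 297.3]
ee_rot: [1.0, -0.001, -0.001, -0.001]
contact_force: [-0.7, -0.9, -0.7]
gripper_width: 60.2
```

Run:
```python
from h import *
goto(530,-310,300,-90)
b=save('wrist','w4.png')
m=eyes.camera_model('wrist');np.save('w4m.npy',m,allow_pickle=True)
save('top','t4.png')
```

```text
now [ 527.9 -309.3  297.3] yawy -90.1 zax [-0.003  0.001 -1.   ]
shift first (cm) [ 0.21  0.07 -0.27]  rot deg [-0.07  0.15 -0.13]  shift if after rot [ 0.21  0.07 -0.27] rows 0.1
```

View pics/w4.png

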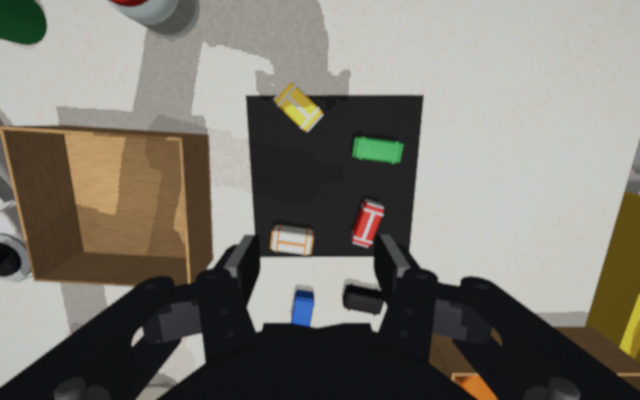

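Run:
```python
from h import *
b=cv2.imread('pics/w4.png');m=np.load('w4m.npy',allow_pickle=True).item()
hsv=cv2.cvtColor(b,cv2.COLOR_BGR2HSV)
roi=np.zeros(b.shape[:2],np.uint8)
def fit(name,center,mask,z):
    k=np.zeros_like(mask);cv2.circle(k,center,38,255,-1);mk=cv2.bitwise_and(mask,k)
    mk=cv2.morphologyEx(mk,cv2.MORPH_CLOSE,np.ones((3,3),np.uint8))
    cs,_=cv2.findContours(mk,cv2.RETR_EXTERNAL,cv2.CHAIN_APPROX_NONE);c=max(cs,key=cv2.contourArea)
    pts=np.array([at_z('wrist',q[0],z,m)[:2] for q in c],np.float32)
    r=cv2.minAreaRect(pts);bx=cv2.boxPoints(r);e=[bx[1]-bx[0],bx[2]-bx[1]];l=max(e,key=np.linalg.norm)
    print(name,np.round(r[0],1),np.round(r[1],1),'long yaw',np.degrees(np.arctan2(l[1],l[0])).round(1)%180)
    return r
nb=((hsv[:,:,2]>75)*255).astype(np.uint8)
for n,c,z in [('yellow',(299,107),34),('red',(368,223),30),('white',(292,240),30)]:
    r=fit(n,c,nb,z)
i=cv2.resize(b[75:265,235:425],None,fx=3.1,fy=3.1,interpolation=cv2.INTER_CUBIC);i=cv2.convertScaleAbs(i,alpha=1.3)
cv2.imwrite('pics/c11.png',i)
```

```text
yellow [ 627.2 -287.5] [81.2 69.4] long yaw 48.4
red [ 439.  -385.2] [36.9 74.3] long yaw 162.5
white [ 390.8 -272.7] [95.6 92.7] long yaw 66.9
```

View pics/c11.png

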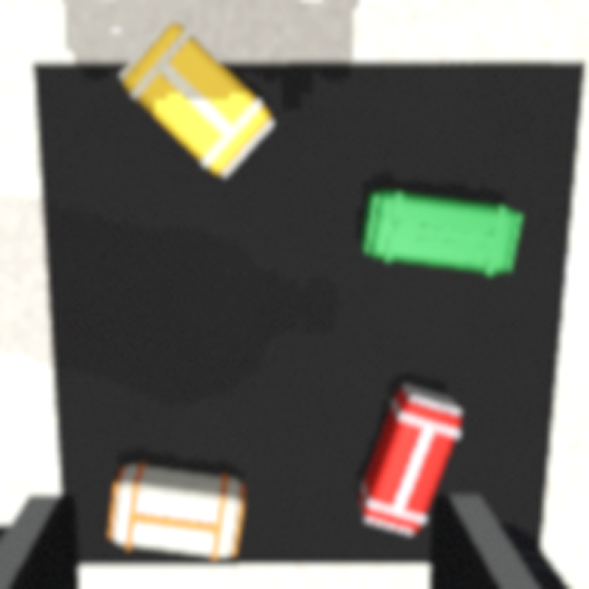

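Run:
```python
from h import *
b=cv2.imread('pics/w4.png');m=np.load('w4m.npy',allow_pickle=True).item()
i=cv2.resize(b[75:265,235:425],None,fx=3.1,fy=3.1,interpolation=cv2.INTER_CUBIC);i=cv2.convertScaleAbs(i,alpha=1.3)
S={'red':([(398,408),(460,433),(420,533),(365,512)],28,(66,30)),'yellow':([(122,75),(180,25),(275,122),(225,178)],34,(60,36)),'white':([(118,487),(242,497),(240,557),(110,545)],30,(62,34))}
for n,(q,z,(l,w)) in S.items():
    P=np.array([at_z('wrist',(235+x/3.1,75+y/3.1),z,m)[:2] for x,y in q])
    r=cv2.minAreaRect(P.astype(np.float32));bx=cv2.boxPoints(r);e=max([bx[1]-bx[0],bx[2]-bx[1]],key=np.linalg.norm)
    yaw=np.degrees(np.arctan2(e[1],e[0]))%180;c=P.mean(0)
    print(n,c.round(1),np.round(r[1],1),round(yaw,1))
    drawbox(i,'wrist',m,box(c,yaw,l,w,0,z),(255,0,255),3.1,(235,75))
cv2.imwrite('pics/c12.png',i)
```

```text
red [ 433.6 -386.4] [33.5 59.1] 162.3
yellow [ 610.2 -285.4] [62.5 32.8] 45.4
white [ 408.  -269.8] [66.4 32.9] 84.1
```

View pics/c12.png

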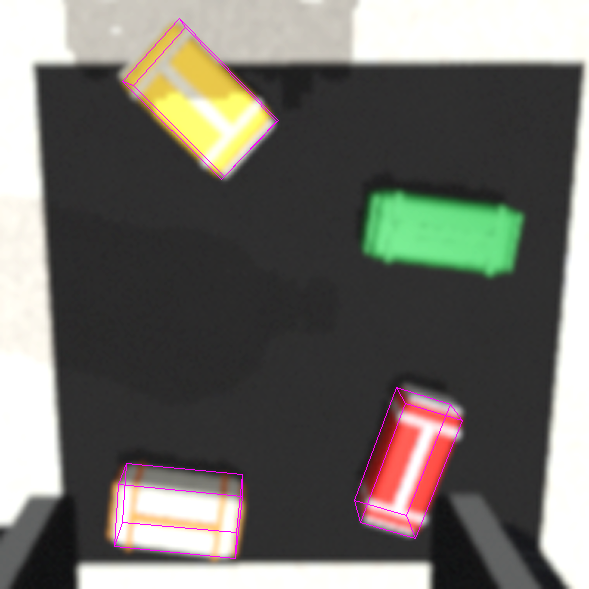

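Run:
```python
from h import *
goto(609.5,-285,100,-44.6)
```

```text
now [ 528.  -309.4  297.9] yawy -90.2 zax [-0.002  0.001 -1.   ]
shift first (cm) [ 8.18 -2.45 19.78]  rot deg [ -0.08   0.08 -45.56]  shift if after rot [ 7.46  4.09 19.79] rows 4.3
```

Call:
jog_arm --rows '[[[4.1, -1.2, 4], [0, 0, 0], 6.2], [[4.1, -1.2, 4], [0, 0, 0], 6.2], [[0, 0, 4], [0, 0, -10], 6.2], [[0, 0, 4], [0, 0, -10], 6.2], [[0, 0, 3.8], [0, 0, -10], 6.2], [[0, 0, 0], [0, 0, -10], 6.2], [[0, 0, 0], [0, 0, -5.5], 6.2], [[0, 0, 0], [0, 0, 0], 6.2]]'

```text
clock: 9.78
position: [610.1, -285.6, 100.5]
ee_rot: [0.923, 0.385, -0.0, -0.0]
contact_force: [0.1, 0.3, -0.2]
gripper_width: 61.9
```

Run:
```python
from h import *
goto(609.5,-285,6,-44.6)
b=save('wrist','w5.png')[:,:,::-1].copy();m=eyes.camera_model('wrist')
drawbox(b,'wrist',m,box((609.5,-285),45.4,60,36,0,34),(255,0,255),1,(0,0))
cv2.imwrite('pics/w5d.png',b)
```

```text
now [ 610.1 -285.6  100.5] yawy -44.7 zax [-0.001  0.    -1.   ]
shift first (cm) [ 0.01 -0.07  9.45]  rot deg [-0.04  0.02 -0.08]  shift if after rot [ 0.   -0.08  9.45] rows 1.5
```

View pics/w5d.png

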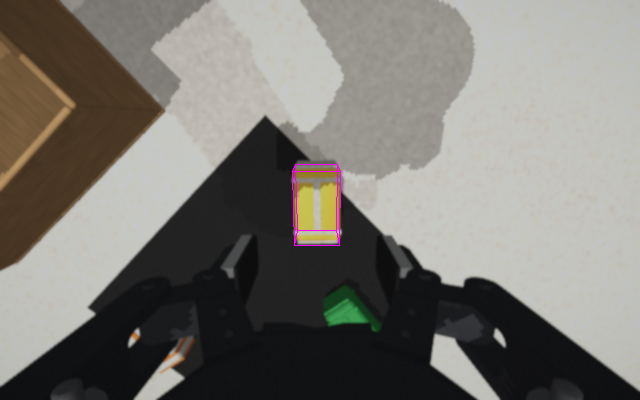

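Call:
jog_arm --rows '[[[0, 0, 3], [0, 0, 0], 6.2], [[0, 0, 3], [0, 0, 0], 6.2], [[0, 0, 2.5], [0, 0, 0], 6.2], [[0, 0, 1], [0, 0, 0], 6.2], [[0, 0, 0], [0, 0, 0], 3], [[0, 0, 0], [0, 0, 0], 3], [[0, 0, 0], [0, 0, 0], 3], [[0, 0, 0], [0, 0, 0], 3]]'

```text
clock: 10.82
position: [610.7, -285.8, 7.1]
ee_rot: [0.922, 0.387, 0.001, 0.001]
contact_force: [0.9, 0.8, 2.2]
gripper_width: 35.3
```

Call:
jog_arm --rows '[[[0, 0, -3], [0, 0, 0], 3], [[0, 0, -5], [0, 0, 0], 3], [[0, 0, -5], [0, 0, 0], 3], [[0, 0, -5], [0, 0, 0], 3], [[0, 0, 0], [0, 0, 0], 3]]'

```text
clock: 11.45
position: [612.7, -286.6, 192.3]
ee_rot: [0.922, 0.387, 0.004, 0.004]
contact_force: [0.3, 0.7, -0.7]
gripper_width: 35.1
```

```bash
cat >> h.py <<'E'
def pan2w(a,b,p=(522,220,30.5)):
    c,s=np.cos(np.radians(p[2])),np.sin(np.radians(p[2]));return p[0]+c*a-s*b,p[1]+s*a+c*b
E
python3 - <<'E'
from h import *
print(pan2w(28,42),pan2w(28,-42),pan2w(-42,0))
x,y=pan2w(28,42);goto(x,y,190,-59.5)
E
```

```text
(np.float64(524.8090052480131), np.float64(270.3994989014438)) (np.float64(567.4422277367123), np.float64(198.02264942435562)) (np.float64(485.8115752614559), np.float64(198.6833887556504))
now [ 612.7 -286.6  192.3] yawy -44.5 zax [ 0.011 -0.004 -1.   ]
shift first (cm) [ 33.57 -45.31  -0.07]  rot deg [ 0.55 -0.37 15.  ]  shift if after rot [ 20.7  -52.45   0.23] rows 9.0
```

Call:
jog_arm --rows '[[[3.7, -5, 0], [0, 0, 0], 3], [[3.7, -5, 0], [0, 0, 0], 3], [[3.7, -5, 0], [0, 0, 0], 3], [[3.7, -5, 0], [0, 0, 0], 3], [[3.7, -5, 0], [0, 0, 0], 3], [[3.7, -5, 0], [0, 0, 0], 3], [[3.7, -5, 0], [0, 0, 0], 3], [[3.7, -5, 0], [0, 0, 0], 3], [[4, -5.3, 0], [0, 0, 0], 3], [[0, 0, 0], [0, 0, 8], 3]]'

```text
clock: 12.7
position: [522.2, 271.6, 184.9]
ee_rot: [0.947, 0.322, -0.0, -0.0]
contact_force: [0.3, -0.2, 0.5]
gripper_width: 35.1
```

Call:
jog_arm --rows '[[[0, 0, 0], [0, 0, 7], 3], [[0, 0, 0], [0, 0, 0], 3]]'

```text
clock: 12.95
position: [522.9, 267.6, 185.2]
ee_rot: [0.965, 0.264, -0.001, 0.0]
contact_force: [-0.1, -0.0, 0.5]
gripper_width: 35.0
```

Run:
```python
from h import *
x,y=pan2w(28,42);goto(x,y,74,-59.5)
b=save('wrist','w6.png')[:,:,::-1].copy();m=eyes.camera_model('wrist')
drawpan(b,'wrist',m,(522,220,30.5),(0,0,255))
cv2.imwrite('pics/w6d.png',b)
```

```text
now [522.9 267.6 185.2] yawy -59.4 zax [-0.001 -0.001 -1.   ]
shift first (cm) [ 0.33 -0.14 11.12]  rot deg [0.   0.09 0.06]  shift if after rot [ 0.31 -0.14 11.12] rows 1.8
```

View pics/w6d.png

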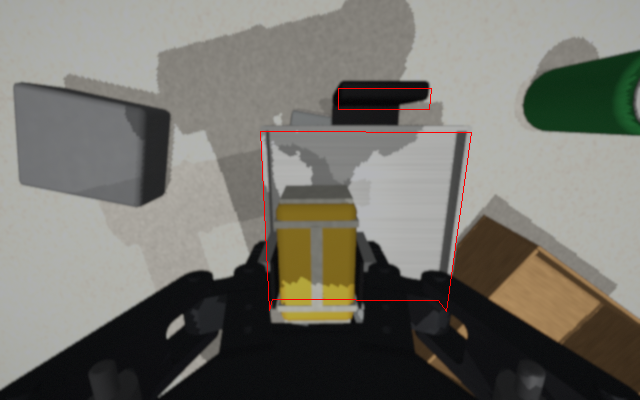

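Call:
jog_arm --rows '[[[0.3, 0, 4], [0, 0, 0], 3], [[0, 0, 4], [0, 0, 0], 3], [[0, 0, 2.5], [0, 0, 0], 3], [[0, 0, 0.6], [0, 0, 0], 3], [[0, 0, 0], [0, 0, 0], 3]]'

```text
clock: 13.62
position: [526.5, 269.3, 75.5]
ee_rot: [0.965, 0.263, 0.0, -0.0]
contact_force: [-0.0, 0.3, 0.1]
gripper_width: 35.0
```

Call:
jog_arm --rows '[[[0, 0, 0.2], [0, 0, 0], 3], [[0, 0, 0.1], [0, 0, 0], 3], [[0, 0, 0], [0, 0, 0], 4.6], [[0, 0, 0], [0, 0, 0], 4.6], [[0, 0, -3], [0, 0, 0], 4.6], [[0, 0, -5], [0, 0, 0], 4.6], [[0, 0, -5], [0, 0, 0], 4.6], [[0, 0, -5], [0, 0, 0], 4.6], [[0, 0, 0], [0, 0, 0], 6]]'

```text
clock: 14.75
position: [528.0, 270.5, 257.5]
ee_rot: [0.965, 0.263, 0.005, -0.002]
contact_force: [0.5, 0.2, 0.1]
gripper_width: 59.6
```

Run:
```python
from h import *
goto(433.5,-387,200,-107.7)
b=save('wrist','w7.png')[:,:,::-1].copy();m=eyes.camera_model('wrist')
p=(524,221,30.3)
drawpan(b,'wrist',m,p,(0,0,255))
drawbox(b,'wrist',m,box((526.5,269.5),30.5,60,36,66,100),(255,0,255),1,(0,0))
cv2.imwrite('pics/w7d.png',b)
save('top','t7.png')
```

```text
now [528.  270.5 257.5] yawy -59.5 zax [ 0.009  0.006 -1.   ]
shift first (cm) [-41.57  51.86   5.25]  rot deg [-0.31 -0.56 48.2 ]  shift if after rot [10.99 65.51  5.75] rows 10.7
```

View pics/w7d.png

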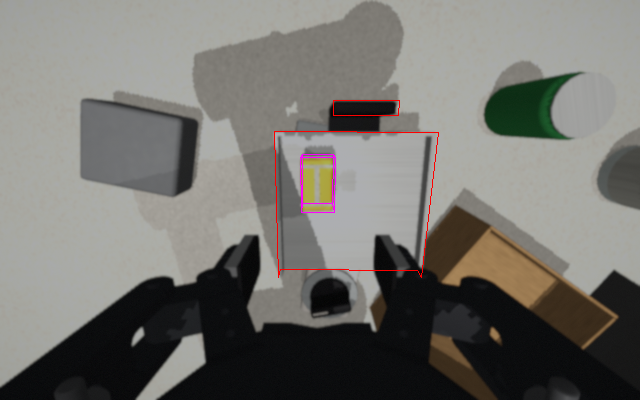

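View pics/t7.png

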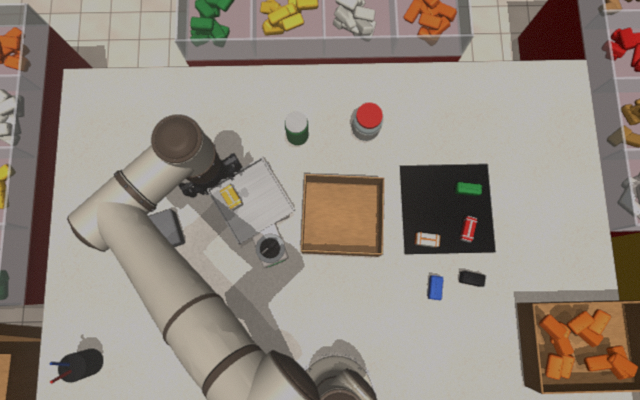

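Call:
jog_arm --rows '[[[-3.7, 4.7, 0], [0, 0, 0], 6], [[-3.7, 4.7, 0], [0, 0, 0], 6], [[-3.7, 4.7, 0], [0, 0, 0], 6], [[-3.7, 4.7, 0], [0, 0, 0], 6], [[-3.7, 4.7, 0], [0, 0, 0], 6], [[-3.7, 4.7, 0], [0, 0, 0], 6], [[-3.7, 4.7, 0], [0, 0, 0], 6], [[-3.7, 4.7, 0], [0, 0, 0], 6], [[-3.7, 4.7, 0], [0, 0, 0], 6], [[-4.1, 4.8, 0], [0, 0, 0], 6]]'

```text
clock: 16.1
position: [441.5, -327.2, 250.2]
ee_rot: [0.965, 0.263, -0.001, -0.001]
contact_force: [1.2, 0.0, 0.5]
gripper_width: 59.9
```

Run:
```python
from h import *
goto(433.5,-387,110,-107.7)
```

```text
now [ 441.5 -327.2  250.2] yawy -59.5 zax [-0.003  0.001 -1.   ]
shift first (cm) [-3.69  4.78 14.01]  rot deg [-0.1   0.17 48.19]  shift if after rot [ 1.06  5.94 14.02] rows 4.5
```

Call:
jog_arm --rows '[[[-3.7, 4.8, 0], [0, 0, 0], 6], [[0, 0, 4], [0, 0, 10], 6], [[0, 0, 4], [0, 0, 10], 6], [[0, 0, 4], [0, 0, 10], 6], [[0, 0, 2], [0, 0, 10], 6], [[0, 0, 0], [0, 0, 8.2], 6], [[0, 0, 0], [0, 0, 0], 6]]'

```text
clock: 16.98
position: [434.1, -385.4, 110.1]
ee_rot: [0.988, -0.153, -0.002, -0.001]
contact_force: [0.3, -0.3, 0.1]
gripper_width: 60.0
```

Run:
```python
from h import *
goto(433.5,-387,6,-107.7)
b=save('wrist','w8.png')[:,:,::-1].copy();m=eyes.camera_model('wrist')
drawbox(b,'wrist',m,box((433.5,-387),162.3,62,34,0,30),(255,0,255),1,(0,0))
cv2.imwrite('pics/w8d.png',b)
```

```text
now [ 434.1 -385.4  110.1] yawy -107.6 zax [-0.003  0.002 -1.   ]
shift first (cm) [ 0.03  0.18 10.41]  rot deg [-0.04  0.22  0.06]  shift if after rot [-1.000e-02  1.700e-01  1.041e+01] rows 1.7
```

View pics/w8d.png

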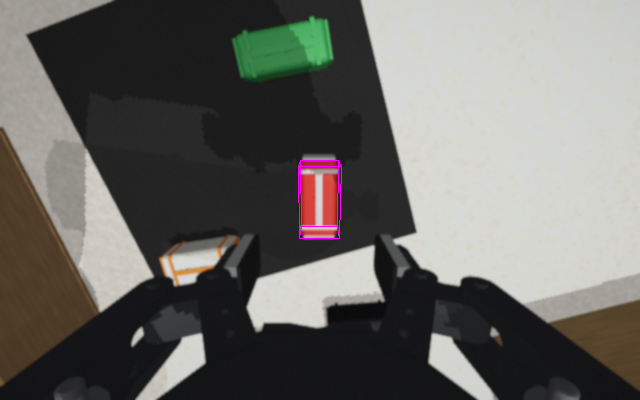

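Call:
jog_arm --rows '[[[0.1, 0.1, 3.4], [0, 0, 0], 6], [[0, 0, 3], [0, 0, 0], 6], [[0, 0, 3], [0, 0, 0], 6], [[0, 0, 1], [0, 0, 0], 6], [[0, 0, 0], [0, 0, 0], 2.5], [[0, 0, 0], [0, 0, 0], 2.5], [[0, 0, 0], [0, 0, 0], 2.5], [[0, 0, 0], [0, 0, 0], 2.5], [[0, 0, 0], [0, 0, 0], 2.5]]'

```text
clock: 18.15
position: [436.5, -387.6, 9.4]
ee_rot: [0.988, -0.154, 0.001, 0.0]
contact_force: [-0.3, 0.7, 6.1]
gripper_width: 28.8
```

Call:
jog_arm --rows '[[[0, 0, -3], [0, 0, 0], 2.5], [[0, 0, -5], [0, 0, 0], 2.5], [[0, 0, -5], [0, 0, 0], 2.5], [[0, 0, -5], [0, 0, 0], 2.5], [[0, 0, 0], [0, 0, 0], 2.5]]'

```text
clock: 18.77
position: [437.7, -388.5, 192.9]
ee_rot: [0.988, -0.154, 0.005, 0.002]
contact_force: [0.2, -0.8, -1.3]
gripper_width: 28.6
```

Run:
```python
from h import *
x,y=pan2w(28,-42,(524,221,30.3));print(x,y);goto(x,y,190,-59.7)
```

```text
569.3652356172204 198.86416034133612
now [ 437.7 -388.5  192.9] yawy -107.7 zax [ 0.009 -0.005 -1.   ]
shift first (cm) [ -5.32 -59.96   0.1 ]  rot deg [  0.36  -0.48 -48.  ]  shift if after rot [ 41.   -44.07   0.29] rows 9.6
```

Call:
jog_arm --rows '[[[-0.5, -6, 0], [0, 0, 0], 2.5], [[-0.5, -6, 0], [0, 0, 0], 2.5], [[-0.5, -6, 0], [0, 0, 0], 2.5], [[-0.5, -6, 0], [0, 0, 0], 2.5], [[-0.5, -6, 0], [0, 0, 0], 2.5], [[-0.5, -6, 0], [0, 0, 0], 2.5], [[-0.5, -6, 0], [0, 0, 0], 2.5], [[-0.5, -6, 0], [0, 0, 0], 2.5], [[-0.5, -6, 0], [0, 0, 0], 2.5], [[-0.8, -6, 0], [0, 0, 0], 2.5]]'

```text
clock: 20.02
position: [567.3, 202.1, 186.4]
ee_rot: [0.988, -0.154, -0.001, 0.001]
contact_force: [0.5, 0.1, -0.8]
gripper_width: 28.5
```

Call:
jog_arm --rows '[[[0, 0, 0], [0, 0, -10], 2.5], [[0, 0, 0], [0, 0, -10], 2.5], [[0, 0, 0], [0, 0, -10], 2.5], [[0, 0, 0], [0, 0, -10], 2.5], [[0, 0, 0], [0, 0, -8], 2.5], [[0, 0, 0], [0, 0, 0], 2.5]]'

```text
clock: 20.78
position: [567.2, 200.1, 186.5]
ee_rot: [0.966, 0.26, -0.001, 0.0]
contact_force: [0.1, -0.1, -1.0]
gripper_width: 29.0
```

Run:
```python
from h import *
x,y=pan2w(28,-42,(524,221,30.3));goto(x,y,77,-59.7)
save('wrist','w9.png')
```

```text
now [567.2 200.1 186.5] yawy -59.8 zax [-0.003 -0.001 -1.   ]
shift first (cm) [ 0.16  0.22 10.95]  rot deg [-0.02  0.16 -0.14]  shift if after rot [ 0.13  0.22 10.95] rows 1.8
```

View pics/w9.png

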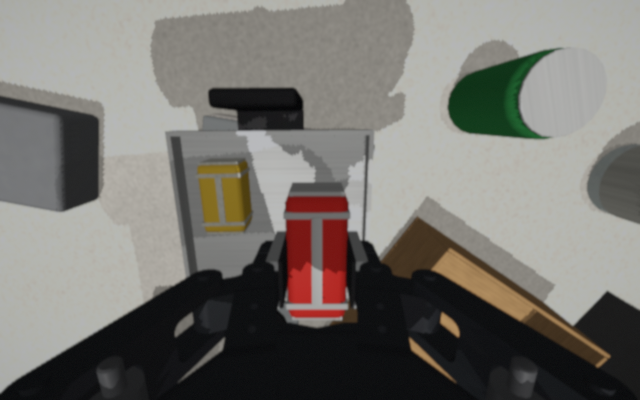

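Call:
jog_arm --rows '[[[0.1, 0, 4], [0, 0, 0], 2.5], [[0, 0, 4], [0, 0, 0], 2.5], [[0, 0, 2.5], [0, 0, 0], 2.5], [[0, 0, 0.5], [0, 0, 0], 2.5], [[0, 0, 0], [0, 0, 0], 2.5], [[0, 0, 0.2], [0, 0, 0], 2.5]]'

```text
clock: 21.58
position: [569.7, 201.6, 77.5]
ee_rot: [0.965, 0.261, 0.002, -0.0]
contact_force: [0.1, 0.1, -0.0]
gripper_width: 28.8
```

Call:
jog_arm --rows '[[[0, 0, 0.1], [0, 0, 0], 2.5], [[0, 0, 0], [0, 0, 0], 4], [[0, 0, 0], [0, 0, 0], 4], [[0, 0, -3], [0, 0, 0], 4], [[0, 0, -5], [0, 0, 0], 4], [[0, 0, -5], [0, 0, 0], 4], [[0, 0, -5], [0, 0, 0], 4], [[0, 0, 0], [0, 0, 0], 6]]'

```text
clock: 22.58
position: [571.0, 201.9, 260.8]
ee_rot: [0.965, 0.261, 0.006, -0.001]
contact_force: [-0.6, -0.1, 0.3]
gripper_width: 57.1
```

Run:
```python
from h import *
save('wrist','w10.png');b=save('top','t10.png')
cv2.imwrite('pics/c13.png',cv2.resize(b[150:310,380:520,::-1],None,fx=3.5,fy=3.5))
goto(408,-269,110,-5)
goto(408,-269,110,-95)
```

```text
now [568.6 201.  255.4] yawy -59.7 zax [ 0.001  0.001 -1.   ]
shift first (cm) [-37.57  32.52  14.48]  rot deg [-1.000e-02 -7.000e-02 -5.475e+01]  shift if after rot [-48.22 -11.9   14.54] rows 8.3
now [568.6 201.  255.4] yawy -59.7 zax [ 0.001  0.001 -1.   ]
shift first (cm) [-37.57  32.52  14.48]  rot deg [-0.06 -0.04 35.25]  shift if after rot [-11.9   48.22  14.54] rows 8.3
```

View pics/w10.png

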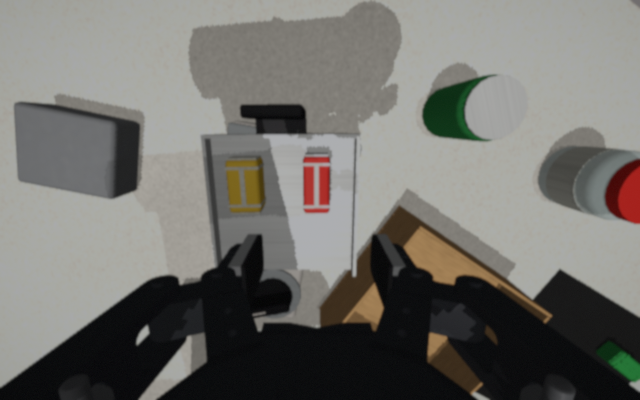

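View pics/c13.png

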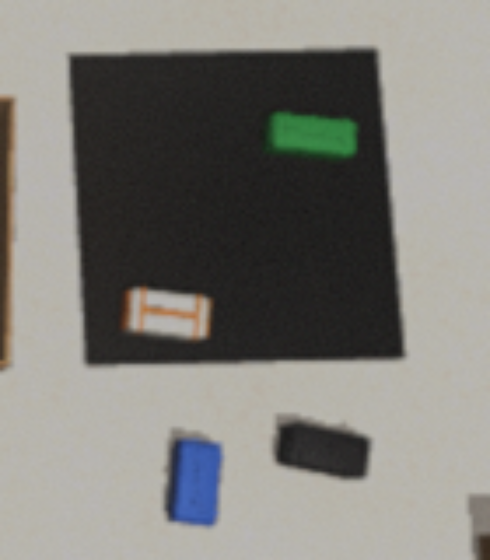

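Run:
```python
from h import *
print(np.degrees(arm.read_state()['joints']).round(0))
b=cv2.imread('pics/t10.png');m=eyes.camera_model('top')
mk=b[215:260,405:455];
i=cv2.resize(b[200:270,390:470],None,fx=8,fy=8,interpolation=cv2.INTER_CUBIC)
drawbox(i,'top',m,box((408,-269),84.5,62,34,0,30),(255,0,255),8,(390,200))
cv2.imwrite('pics/c14.png',i)
```

```text
[ 35.  19.  -1.  -0. -70.  85.]
```

View pics/c14.png

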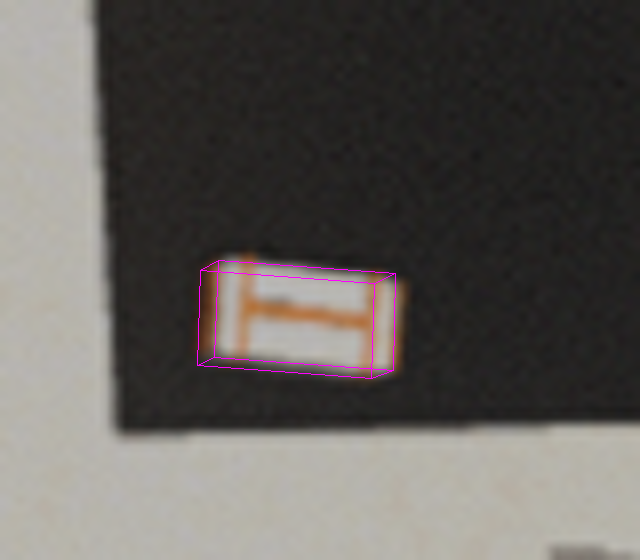

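Call:
jog_arm --rows '[[[-4.2, 3.6, 0], [0, 0, 0], 6], [[-4.2, 3.6, 0], [0, 0, 0], 6], [[-4.2, 3.6, 0], [0, 0, 0], 6], [[-4.2, 3.6, 0], [0, 0, 0], 6], [[-4.2, 3.6, 0], [0, 0, 0], 6], [[-4.2, 3.6, 0], [0, 0, 0], 6], [[-4.2, 3.6, 0], [0, 0, 0], 6], [[-4.2, 3.6, 0], [0, 0, 0], 6], [[-4, 3.8, 0], [0, 0, 0], 6], [[0, 0, 0], [0, 0, 10], 6]]'

```text
clock: 23.92
position: [406.2, -272.6, 253.0]
ee_rot: [0.985, 0.171, -0.002, -0.001]
contact_force: [0.4, 1.1, 0.0]
gripper_width: 59.7
```

Call:
jog_arm --rows '[[[0, 0, 0], [0, 0, 10], 6], [[0, 0, 0], [0, 0, 10], 6], [[0, 0, 0], [0, 0, 10], 6], [[0, 0, 0], [0, 0, 10], 6], [[0, 0, 0], [0, 0, 10], 6], [[0, 0, 0], [0, 0, 10], 6], [[0, 0, 0], [0, 0, 10], 6], [[0, 0, 0], [0, 0, 10], 6], [[0, 0, 0], [0, 0, 10], 6], [[0, 0, 0], [0, 0, 10], 6]]'

```text
clock: 25.18
position: [407.5, -269.7, 253.2]
ee_rot: [0.766, -0.643, -0.002, 0.001]
contact_force: [-0.7, 0.8, 0.6]
gripper_width: 60.0
```

Run:
```python
from h import *
goto(408,-271,110,175)
```

```text
now [ 407.5 -269.7  253.2] yawy -170.1 zax [-0.004  0.001 -1.   ]
shift first (cm) [ 0.16 -0.07 14.32]  rot deg [ 0.2   0.09 14.93]  shift if after rot [ 0.12 -0.06 14.32] rows 2.3
```

Call:
jog_arm --rows '[[[0, 0, 4], [0, 0, 8], 6], [[0, 0, 5], [0, 0, 7], 6], [[0.1, 0, 5], [0, 0, 0], 6], [[0, 0, 0], [0, 0, 0], 6]]'

```text
clock: 25.68
position: [404.5, -269.9, 110.8]
ee_rot: [-0.677, 0.736, 0.005, -0.003]
contact_force: [0.5, 0.1, 0.7]
gripper_width: 59.9
```

Run:
```python
from h import *
goto(408,-271,8,175)
b=save('wrist','w11.png')[:,:,::-1].copy();m=eyes.camera_model('wrist')
drawbox(b,'wrist',m,box((408,-271),85,62,34,0,30),(255,0,255),1,(0,0))
cv2.imwrite('pics/w11d.png',b)
```

```text
now [ 404.5 -269.9  110.8] yawy 175.2 zax [-0.012  0.004 -1.   ]
shift first (cm) [ 0.11 -0.48 10.27]  rot deg [0.68 0.16 0.23]  shift if after rot [ 0.08 -0.36 10.28] rows 1.6
```

View pics/w11d.png

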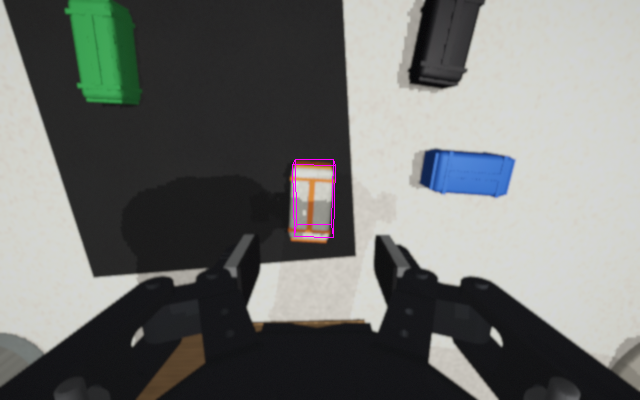

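Run:
```python
from h import *
m=eyes.camera_model('wrist')
for q in [(422,165),(428,150),(513,165)]:print(at_z('wrist',q,25,m))
goto(409,-269.5,8,175)
```

```text
[ 317.48571384 -293.80323589   25.        ]
[ 312.84889677 -305.62245319   25.        ]
[ 243.01477133 -287.66728582   25.        ]
now [ 407.  -270.9  113.6] yawy 175.3 zax [-0.005  0.001 -1.   ]
shift first (cm) [-0.15 -0.25 10.56]  rot deg [0.31 0.03 0.29]  shift if after rot [-0.16 -0.19 10.56] rows 1.7
```

Call:
jog_arm --rows '[[[-0.1, -0.2, 3.5], [0.3, 0, 0], 6], [[0, 0, 3], [0, 0, 0], 6], [[0, 0, 3], [0, 0, 0], 6], [[0, 0, 1.1], [0, 0, 0], 6], [[0, 0, 0], [0, 0, 0], 2.5], [[0, 0, 0], [0, 0, 0], 2.5], [[0, 0, 0], [0, 0, 0], 2.5], [[0, 0, 0], [0, 0, 0], 2.5], [[0, 0, 0], [0, 0, 0], 2.5]]'

```text
clock: 26.85
position: [412.2, -270.7, 10.7]
ee_rot: [-0.678, 0.735, -0.004, 0.003]
contact_force: [-0.1, 0.6, 6.7]
gripper_width: 32.9
```

Call:
jog_arm --rows '[[[0, 0, -3], [0, 0, 0], 2.5], [[0, 0, -5], [0, 0, 0], 2.5], [[0, 0, -5], [0, 0, 0], 2.5], [[0, 0, -5], [0, 0, 0], 2.5], [[0, 0, 0], [0, 0, 0], 2.5]]'

```text
clock: 27.48
position: [412.2, -271.1, 193.9]
ee_rot: [-0.677, 0.735, -0.007, 0.004]
contact_force: [0.3, -0.3, -1.7]
gripper_width: 32.7
```

Run:
```python
from h import *
x,y=pan2w(-44,-2,(524,221,30.3));print(x,y);goto(x,y,190,120.3)
```

```text
487.0196510209321 197.07399345092563
now [ 412.2 -271.1  193.9] yawy 175.3 zax [ 0.015 -0.004 -1.   ]
shift first (cm) [-47.27  -3.62   0.32]  rot deg [-0.91  0.29 55.  ]  shift if after rot [-30.08  36.64   0.39] rows 7.6
```

Call:
jog_arm --rows '[[[-5.9, -0.4, 0], [0, 0, 0], 2.5], [[-5.9, -0.4, 0], [0, 0, 0], 2.5], [[-5.9, -0.4, 0], [0, 0, 0], 2.5], [[-5.9, -0.5, 0], [0, 0, 0], 2.5], [[-5.9, -0.5, 0], [0, 0, 0], 2.5], [[-5.9, -0.5, 0], [0, 0, 0], 2.5], [[-5.9, -0.5, 0], [0, 0, 0], 2.5], [[-6, -0.4, 0], [0, 0, 0], 2.5], [[0, 0, 0], [0, 0, 10], 2.5], [[0, 0, 0], [0, 0, 10], 2.5]]'

```text
clock: 28.72
position: [483.8, 198.8, 187.7]
ee_rot: [-0.537, 0.843, -0.001, 0.001]
contact_force: [-0.4, -0.6, -0.5]
gripper_width: 33.1
```

Call:
jog_arm --rows '[[[0, 0, 0], [0, 0, 10], 2.5], [[0, 0, 0], [0, 0, 10], 2.5], [[0, 0, 0], [0, 0, 10], 2.5], [[0, 0, 0], [0, 0, 5], 2.5], [[0, 0, 0], [0, 0, 0], 2.5]]'

```text
clock: 29.35
position: [484.0, 197.8, 188.3]
ee_rot: [-0.261, 0.965, -0.001, 0.001]
contact_force: [0.6, 0.3, -1.5]
gripper_width: 32.8
```

Run:
```python
from h import *
x,y=pan2w(-44,-2,(524,221,30.3));goto(x,y,79,120.3)
save('wrist','w12.png')
```

```text
now [484.  197.8 188.3] yawy 120.3 zax [ 0.003 -0.001 -1.   ]
shift first (cm) [-0.2  -0.18 10.93]  rot deg [-0.17  0.13  0.02]  shift if after rot [-0.22 -0.21 10.93] rows 1.7
```

View pics/w12.png

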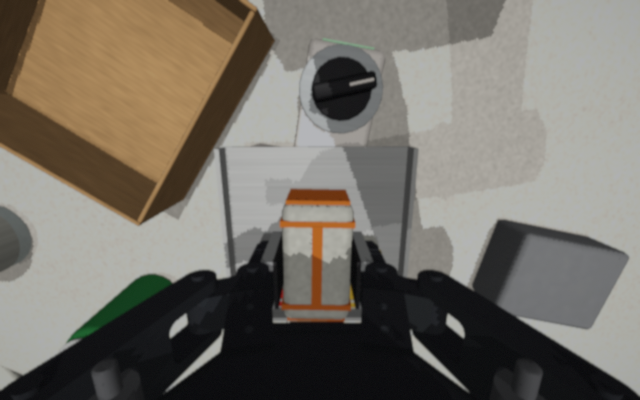

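Call:
jog_arm --rows '[[[-0.1, -0.1, 4], [0, 0, 0], 2.5], [[0, 0, 4], [0, 0, 0], 2.5], [[0, 0, 2.4], [0, 0, 0], 2.5], [[0, 0, 0.5], [0, 0, 0], 2.5], [[0, 0, 0], [0, 0, 0], 2.5], [[0, 0, 0.2], [0, 0, 0], 2.5]]'

```text
clock: 30.15
position: [487.5, 198.5, 79.6]
ee_rot: [-0.261, 0.965, -0.0, 0.004]
contact_force: [0.2, -0.7, -0.9]
gripper_width: 32.5
```

Call:
jog_arm --rows '[[[0, 0, 0.1], [0, 0, 0], 2.5], [[0, 0, 0.1], [0, 0, 0], 2.5], [[0, 0, 0], [0, 0, 0], 4.3], [[0, 0, 0], [0, 0, 0], 4.3], [[0, 0, -3], [0, 0, 0], 4.3], [[0, 0, -5], [0, 0, 0], 4.3], [[0, 0, -5], [0, 0, 0], 4.3], [[0, 0, -5], [0, 0, 0], 4.3], [[0, 0, 0], [0, 0, 0], 4.3]]'

```text
clock: 31.28
position: [487.7, 199.1, 261.1]
ee_rot: [-0.261, 0.965, 0.001, 0.007]
contact_force: [0.2, 0.9, -1.1]
gripper_width: 43.0
```

Run:
```python
from h import *
b=save('wrist','w13.png')[:,:,::-1].copy();m=eyes.camera_model('wrist')
print(arm.read_state()['joints'].round(2))
drawpan(b,'wrist',m,(524,221,30.3),(0,0,255))
cv2.imwrite('pics/w13d.png',b);save('top','t13.png')
p=(524,221,30.3)
x,y=pan2w(104,0,p);print(x,y);goto(x,y,230,p[2]);goto(x,y,230,p[2]-180)
```

```text
[ 0.7   0.19 -0.2   0.   -1.17 -1.74]
613.7931372631042 273.470872876762
now [485.4 197.9 256.4] yawy 120.3 zax [ 0.005  0.001 -1.   ]
shift first (cm) [-14.89   0.07   2.71]  rot deg [ 0.12  0.32 89.96]  shift if after rot [ 0.05 14.9   2.64] rows 8.4
now [485.4 197.9 256.4] yawy 120.3 zax [ 0.005  0.001 -1.   ]
shift first (cm) [-14.89   0.07   2.71]  rot deg [ 0.12  0.32 89.96]  shift if after rot [ 0.05 14.9   2.64] rows 8.4
```

View pics/w13d.png

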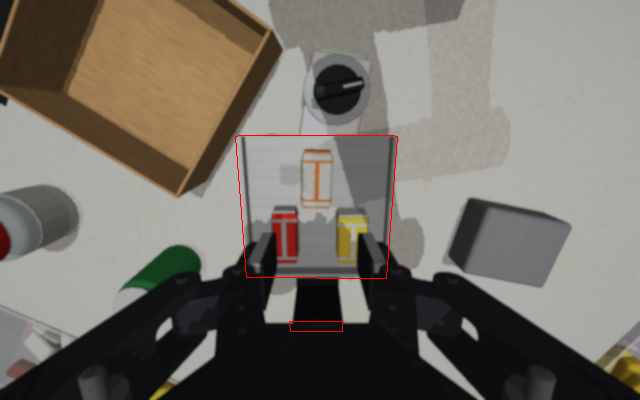

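View pics/t13.png

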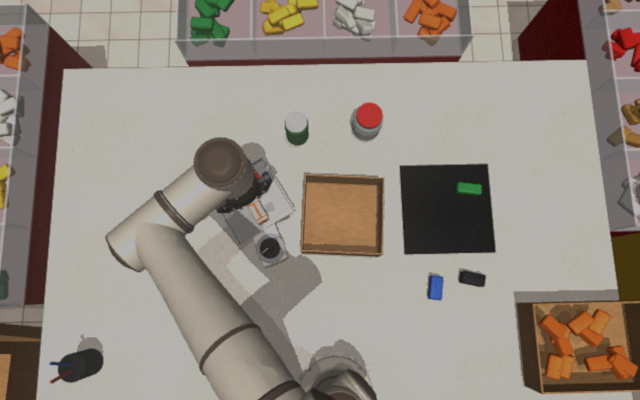

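Call:
jog_arm --rows '[[[-5, 0, 0], [0, 0, 0], 4], [[-5, 0, 0], [0, 0, 0], 4], [[-4.9, 0, 0], [0, 0, 0], 4], [[0, 0, 0], [0, 0, -10], 4], [[0, 0, 0], [0, 0, -10], 4], [[0, 0, 0], [0, 0, -10], 4], [[0, 0, 0], [0, 0, -10], 4], [[0, 0, 0], [0, 0, -10], 4], [[0, 0, 0], [0, 0, -10], 4], [[0, 0, 0], [0, 0, -10], 4]]'

```text
clock: 32.62
position: [613.7, 272.6, 254.3]
ee_rot: [0.769, -0.639, 0.001, 0.001]
contact_force: [-0.5, -0.3, 0.0]
gripper_width: 40.2
```

Run:
```python
from h import *
s=arm.read_state();print(s['joints'].round(4).tolist(),s['position'].round(1).tolist(),s['ee_rot'].round(4).tolist())
```

```text
[0.6597, 0.4523, 0.1706, 0.0032, -1.2897, -0.4757] [613.7, 272.6, 254.3] [0.7694, -0.6388, 0.0014, 0.0006]
```

Call:
jog_arm --rows '[[[0, 0, 0], [0, 0, -10], 4], [[0, 0, 2], [0, 0, -10], 4], [[0, 0, 2], [0, 0, 0], 4], [[0, 0, 0], [0, 0, 0], 4]]'

```text
clock: 33.12
position: [613.1, 272.0, 212.8]
ee_rot: [0.867, -0.498, 0.001, 0.002]
contact_force: [-0.5, 0.6, -0.3]
gripper_width: 39.8
```

Run:
```python
from h import *
s=arm.read_state();print(s['joints'].round(4).tolist(),s['position'].round(1).tolist(),s['ee_rot'].round(4).tolist())
p=(524,221,30.3);x,y=pan2w(104,0,p);goto(x,y,105,-149.7)
b=save('wrist','w14.png')[:,:,::-1].copy();m=eyes.camera_model('wrist')
drawpan(b,'wrist',m,p,(0,0,255));cv2.imwrite('pics/w14d.png',b)
```

```text
[0.6595, 0.4762, 0.1061, 0.003, -1.2047, -0.1326] [613.1, 272.0, 212.8] [0.8671, -0.4981, 0.0005, 0.0024]
now [613.1 272.  212.8] yawy -149.7 zax [-0.001 -0.005 -1.   ]
shift first (cm) [-0.12 -0.18 10.78]  rot deg [ 0.21 -0.19 -0.05]  shift if after rot [-0.09 -0.14 10.78] rows 1.7
```

View pics/w14d.png

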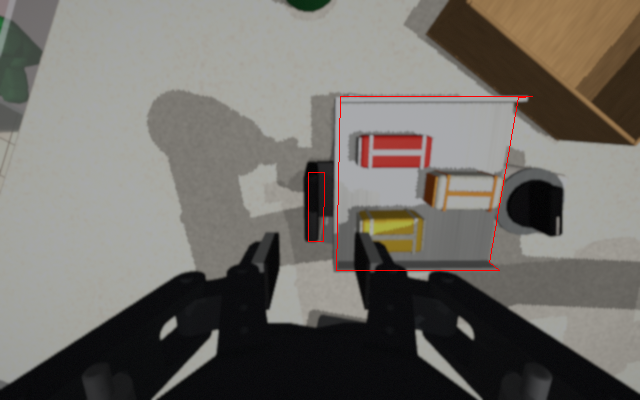

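Run:
```python
from h import *
b=cv2.imread('pics/w14.png');m=eyes.camera_model('wrist')
i=cv2.resize(b[140:270,270:400],None,fx=4.5,fy=4.5,interpolation=cv2.INTER_CUBIC);i=cv2.convertScaleAbs(i,alpha=2.2,beta=10)
drawpan(i,'wrist',m,(524,221,30.3),(0,0,255),4.5,(270,140))
cv2.imwrite('pics/c15.png',i)
```

```text
(no output)
```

View pics/c15.png

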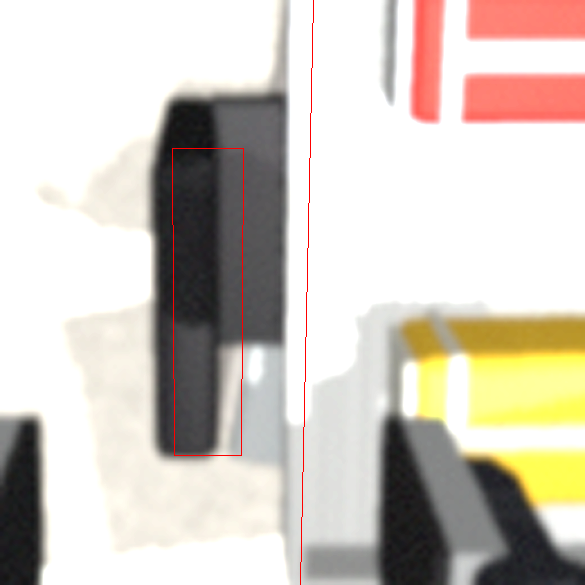

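Call:
jog_arm --rows '[[[-0.1, -0.4, 3], [0, 0, 0], 4], [[0, 0, 3], [0, 0, 0], 4], [[0, 0, 3], [0, 0, 0], 4], [[0, 0, 1.9], [0, 0, 0], 4], [[0, 0, 0], [0, 0, 0], 4]]'

```text
clock: 33.8
position: [617.6, 275.4, 106.6]
ee_rot: [0.867, -0.498, 0.002, 0.0]
contact_force: [0.4, 0.7, 0.6]
gripper_width: 40.1
```

Run:
```python
from h import *
s=arm.read_state();print(s['joints'].round(4).tolist(),s['position'].round(1).tolist(),s['contact_force'])
save('wrist','w15.png')
```

```text
[0.6596, 0.5692, -0.0153, 0.0042, -0.9856, -0.1337] [617.6, 275.4, 106.6] [0.36918909 0.71228855 0.59604668]
```

View pics/w15.png

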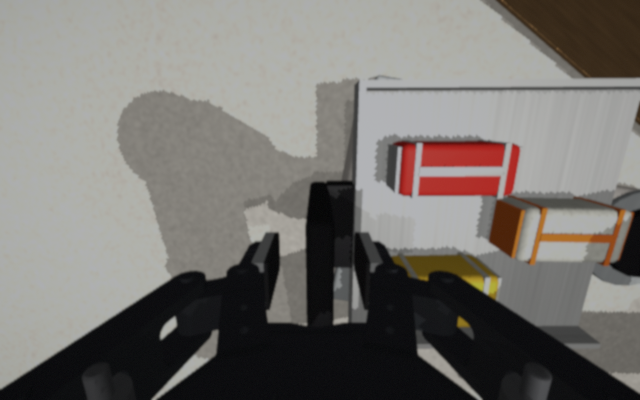

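Call:
jog_arm --rows '[[[0, 0, 0], [0, 0, 0], 0.5], [[0, 0, 0], [0, 0, 0], 0.5], [[0, 0, 0], [0, 0, 0], 0.5], [[0, 0, 0], [0, 0, 0], 0.5], [[0, 0, 0], [0, 0, 0], 0.5]]'

```text
clock: 34.48
position: [618.6, 276.0, 109.6]
ee_rot: [0.867, -0.498, 0.003, -0.002]
contact_force: [-1.3, 0.1, 6.2]
gripper_width: 11.1
```

Run:
```python
from h import *
D=np.array([[.3856,.0066,624.4,230.2],[.19,-.2,524.2,256.4],[.4523,.1706,671.5,254.3],[.4762,.1061,670.7,212.8],[.5692,-.0153,676.2,106.6]])
j2,j3,r,z=D.T;s=j2-j3
def res(p):
    a,L2,L3,e,h,d=p
    return np.r_[a+L2*np.sin(j2)+L3*np.cos(s)+e*np.sin(s)-np.sqrt(r**2-d**2), h+L2*np.cos(j2)-L3*np.sin(s)+e*np.cos(s)-z, (d-160)/5,a*.01,e*.01]
q=least_squares(res,[0,400,400,0,0,160]);print(q.x.round(1),q.fun.round(1))
```

```text
[   3.2  556.   419.7    6.6 -135.8  159.9] [ 1.2 -0.3 -0.9  0.5 -0.4  0.1  0.4 -0.3 -0.1 -0.1 -0.   0.   0.1]
```

Call:
jog_arm --rows '[[[0, 0, -0.3], [0, 0, 0], 0.5], [[0, 0, -0.6], [0, 0, 0], 0.5], [[0, 0, -0.8], [0, 0, 0], 0.5], [[0, 0, -0.8], [0, 0, 0], 0.5], [[0, 0, -0.5], [0, 0, 0], 0.5], [[0, 0, 0], [0, 0, 0], 0.5], [[0, 0, 0], [0, 0, 0], 0.5]]'

```text
clock: 35.35
position: [617.7, 275.7, 137.6]
ee_rot: [0.867, -0.498, 0.002, -0.001]
contact_force: [-0.3, -0.4, -4.7]
gripper_width: 11.0
```

Run:
```python
from h import *
s=arm.read_state();print(s['position'].round(1).tolist(),s['contact_force'],s['wrist_torque'],s['gripper_width'])
save('wrist','w16.png');save('scene','s16.png')
b=cv2.imread('pics/s16.png');cv2.imwrite('pics/c16.png',cv2.resize(b[140:260,280:440],None,fx=4.5,fy=4.5,interpolation=cv2.INTER_CUBIC))
```

```text
[617.7, 275.7, 137.6] [-0.26236149 -0.44704251 -4.65031575] [ 0.24872311 -0.24919099  0.01873424] 10.999433966119074
```

View pics/w16.png

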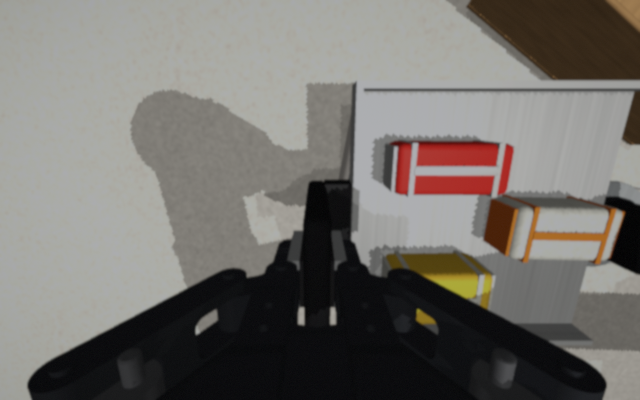

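View pics/c16.png

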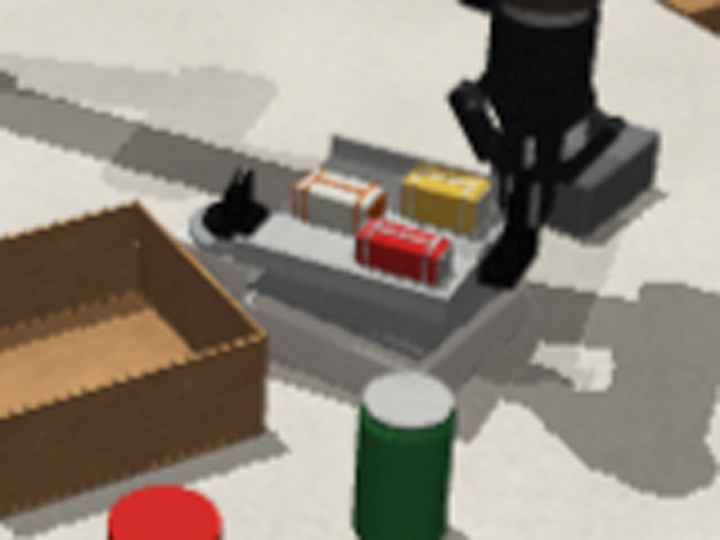

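Call:
jog_arm --rows '[[[0, 0, -0.6], [0, 0, 0], 0.5], [[0, 0, -1.2], [0, 0, 0], 0.5], [[0, 0, -1.8], [0, 0, 0], 0.5], [[0, 0, -2.2], [0, 0, 0], 0.5], [[0, 0, -2.2], [0, 0, 0], 0.5], [[0, 0, -2], [0, 0, 0], 0.5], [[0, 0, -1.6], [0, 0, 0], 0.5], [[0, 0, -1], [0, 0, 0], 0.5], [[0, 0, -0.6], [0, 0, 0], 0.5], [[0, 0, 0], [0, 0, 0], 0.5]]'

```text
clock: 36.7
position: [617.3, 275.9, 269.9]
ee_rot: [0.867, -0.498, 0.002, -0.001]
contact_force: [-1.4, 0.2, -4.7]
gripper_width: 11.4
```

Run:
```python
from h import *
goto(483,97,272,-93.6)
save('top','t17.png')
```

```text
now [617.3 275.9 269.9] yawy -149.7 zax [ 0.005 -0.    -1.   ]
shift first (cm) [ 8.68 20.61 -0.27]  rot deg [ -0.14  -0.27 -56.13]  shift if after rot [-12.28  18.7   -0.21] rows 5.2
```

Call:
jog_arm --rows '[[[0.2, 0.45, 0], [0, 0, 0], 0.5], [[0.4, 0.9, 0], [0, 0, 0], 0.5], [[0.6, 1.5, 0], [0, 0, 0], 0.5], [[0.85, 2, 0], [0, 0, 0], 0.5], [[1, 2.4, 0], [0, 0, 0], 0.5], [[1.1, 2.6, 0], [0, 0, 0], 0.5], [[1.1, 2.6, 0], [0, 0, 0], 0.5], [[1, 2.4, 0], [0, 0, 0], 0.5], [[0.85, 2, 0], [0, 0, 0], 0.5], [[0.65, 1.55, 0], [0, 0, 0], 0.5]]'

```text
clock: 38.0
position: [496.4, 115.0, 269.6]
ee_rot: [0.867, -0.498, 0.002, -0.001]
contact_force: [0.1, -0.3, -4.1]
gripper_width: 11.0
```

Call:
jog_arm --rows '[[[0.45, 1.1, 0], [0, 0, 0], 0.5], [[0.3, 0.75, 0], [0, 0, -1], 0.5], [[0.15, 0.35, 0], [0, 0, -2], 0.5], [[0, 0, 0], [0, 0, -3], 0.5], [[0, 0, 0], [0, 0, -4], 0.5], [[0, 0, 0], [0, 0, -5], 0.5], [[0, 0, 0], [0, 0, -6], 0.5], [[0, 0, 0], [0, 0, -6], 0.5], [[0, 0, 0], [0, 0, -6], 0.5], [[0, 0, 0], [0, 0, -6], 0.5]]'

```text
clock: 39.25
position: [483.1, 97.5, 269.0]
ee_rot: [0.984, -0.178, 0.002, -0.0]
contact_force: [-0.8, 0.1, -4.0]
gripper_width: 11.4
```

Call:
jog_arm --rows '[[[0, 0, 0], [0, 0, -6], 0.5], [[0, 0, 0], [0, 0, -5], 0.5], [[0, 0, 0], [0, 0, -3], 0.5], [[0, 0, 0], [0, 0, -2], 0.5], [[0, 0, 0], [0, 0, -1], 0.5], [[0, 0, 0], [0, 0, 0], 0.5]]'

```text
clock: 40.0
position: [483.0, 97.3, 269.2]
ee_rot: [0.999, -0.033, 0.002, 0.0]
contact_force: [0.3, 0.2, -3.7]
gripper_width: 11.4
```

Run:
```python
from h import *
goto(483,97,272,-93.6);print(arm.read_state()['joints'].round(2))
save('wrist','w18.png');save('top','t18.png');save('scene','s18.png')
b=cv2.imread('pics/t18.png');cv2.imwrite('pics/c18.png',cv2.resize(b[130:310,180:420],None,fx=3.3,fy=3.3,interpolation=cv2.INTER_CUBIC))
b=cv2.imread('pics/s18.png');cv2.imwrite('pics/c18s.png',cv2.resize(b[80:280,200:440],None,fx=3,fy=3,interpolation=cv2.INTER_CUBIC))
```

```text
now [483.   97.3 269.2] yawy -93.7 zax [ 0.005 -0.    -1.   ]
shift first (cm) [ 0.    0.03 -0.28]  rot deg [ 0.01 -0.29 -0.14]  shift if after rot [ 0.    0.03 -0.28] rows 0.0
[ 0.53  0.13 -0.25  0.   -1.19  0.97]
```

View pics/c18.png

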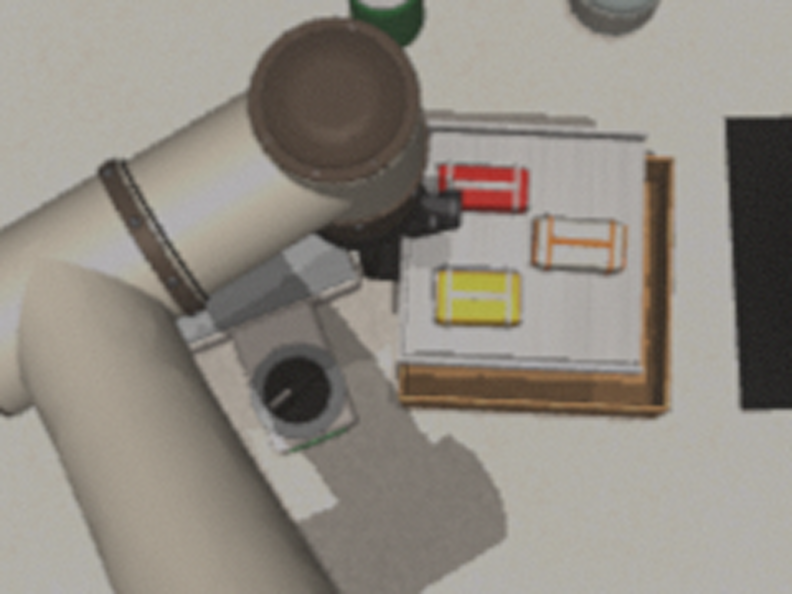

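View pics/c18s.png

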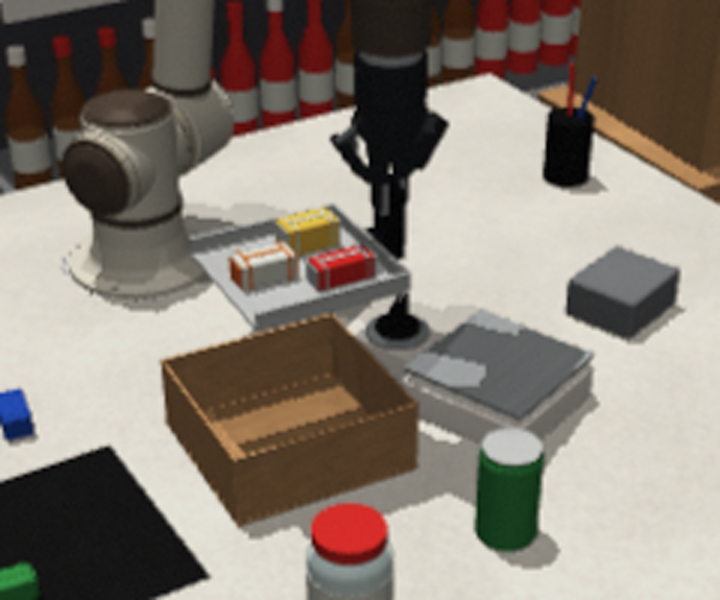

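View pics/w18.png

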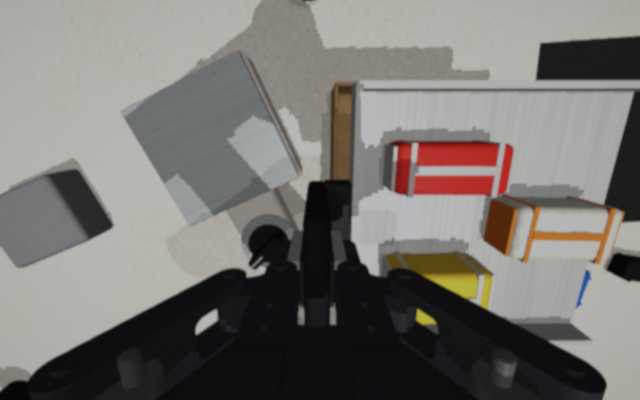

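Run:
```python
from h import *
m=eyes.camera_model('wrist')
b=cv2.imread('pics/w18.png');np.save('w18m.npy',m,allow_pickle=True)
cv2.imwrite('pics/c19.png',cv2.resize(b[35:240,105:315],None,fx=2.9,fy=2.9,interpolation=cv2.INTER_CUBIC))
P=np.array([at_z('wrist',q,62,m)[:2] for q in [(122,112),(240,52),(300,172),(190,223)]]);print(P.round(1),P.mean(0))
r=cv2.minAreaRect(P.astype(np.float32));print(r)
```

```text
[[574.2 322.3]
 [629.2 174.8]
 [489.4 118.5]
 [431.6 267.1]] [531.11557396 220.68288395]
((531.7748413085938, 220.50442504882812), (152.91964721679688, 159.40435791015625), 21.260452270507812)
```

View pics/c19.png

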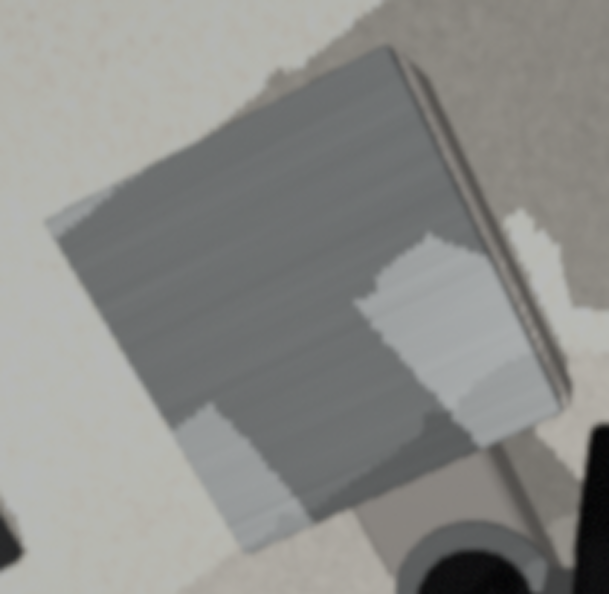

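Call:
jog_arm --rows '[[[0, 0, 0], [2, 0, 0], 0.5], [[0, 0, 0], [4, 0, 0], 0.5], [[0, 0, 0], [4, 0, 0], 0.5], [[0, 0, 0], [3, 0, 0], 0.5], [[0, 0, 0], [2, 0, 0], 0.5], [[0, 0, 0], [2, 0, 0], 0.5], [[0, 0, 0], [2, 0, 0], 0.5], [[0, 0, 0], [2, 0, 0], 0.5], [[0, 0, 0], [2, 0, 0], 0.5], [[0, 0, 0], [2, 0, 0], 0.5]]'

```text
clock: 41.4
position: [482.9, 97.0, 269.3]
ee_rot: [0.976, -0.031, 0.01, -0.217]
contact_force: [-0.2, -0.1, -4.8]
gripper_width: 11.0
```

Run:
```python
from h import *
s=arm.read_state();print(s['position'],s['joints'].round(2),s['contact_force']);print(Ro.from_quat(s['ee_rot']).as_matrix().round(2))
save('wrist','w20.png');b=save('scene','s20.png')[:,:,::-1]
cv2.imwrite('pics/c20s.png',cv2.resize(np.ascontiguousarray(b[80:280,200:440]),None,fx=3,fy=3,interpolation=cv2.INTER_CUBIC))
```

```text
[482.92209194  97.03468345 269.2817466 ] [ 0.25  0.12 -0.16 -0.45 -1.18  1.41] [-0.23472359 -0.09496501 -4.79193276]
[[ 1.   -0.06  0.03]
 [-0.06 -0.9   0.42]
 [ 0.01 -0.42 -0.91]]
```

View pics/c20s.png

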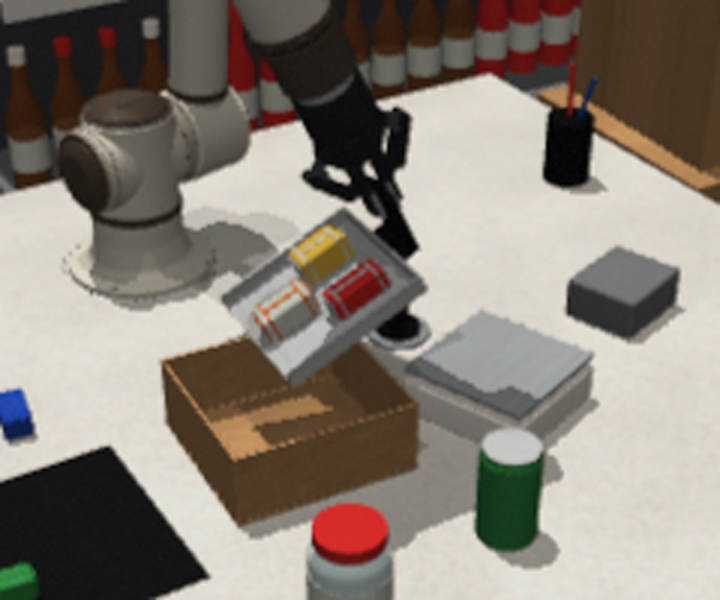

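Call:
jog_arm --rows '[[[0, 0, 0], [2, 0, 0], 0.5], [[0, 0, 0], [2, 0, 0], 0.5], [[0, 0, 0], [2, 0, 0], 0.5], [[0, 0, 0], [2, 0, 0], 0.5], [[0, 0, 0], [2, 0, 0], 0.5], [[0, 0, 0], [1, 0, 0], 0.5], [[0, 0, 0], [0, 0, 0], 0.5], [[0, 0, 0], [0, 0, 0], 0.5]]'

```text
clock: 42.5
position: [483.1, 97.3, 269.5]
ee_rot: [0.951, -0.03, 0.013, -0.308]
contact_force: [-0.3, -1.1, -2.7]
gripper_width: 11.1
```

Run:
```python
from h import *
s=arm.read_state();print(s['position'],s['joints'].round(2),s['contact_force']);print(Ro.from_quat(s['ee_rot']).as_matrix().round(2))
b=save('scene','s21.png')[:,:,::-1]
cv2.imwrite('pics/c21s.png',cv2.resize(np.ascontiguousarray(b[80:280,200:440]),None,fx=3,fy=3,interpolation=cv2.INTER_CUBIC))
```

```text
[483.13500635  97.28880355 269.48793537] [ 0.11  0.14 -0.13 -0.66 -1.24  1.6 ] [-0.32089865 -1.11062508 -2.66947375]
[[ 1.   -0.05  0.04]
 [-0.06 -0.81  0.59]
 [ 0.01 -0.59 -0.81]]
```

View pics/c21s.png

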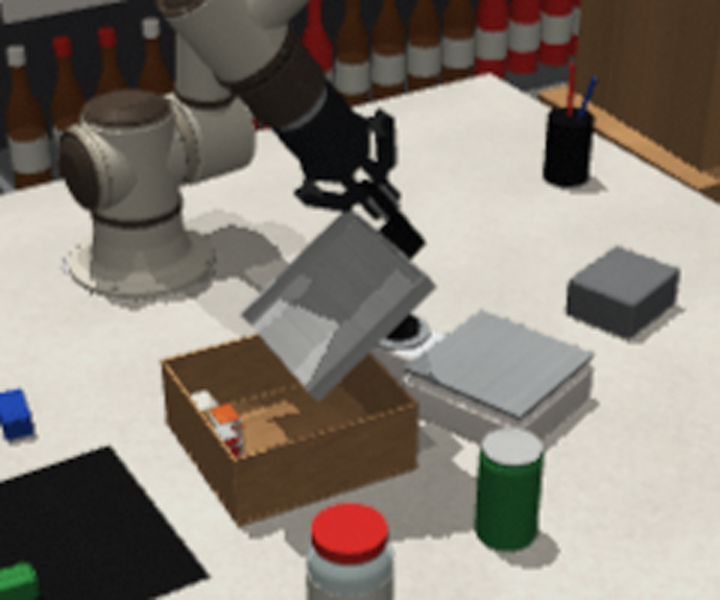

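Call:
jog_arm --rows '[[[0, 0, 0], [-3, 0, 0], 0.5], [[0, 0, 0], [-6, 0, 0], 0.5], [[0, 0, 0], [-6, 0, 0], 0.5], [[0, 0, 0], [-6, 0, 0], 0.5], [[0, 0, 0], [-6, 0, 0], 0.5], [[0, 0, 0], [-5, 0, 0], 0.5], [[0, 0, 0], [-3, 0, 0], 0.5], [[0, 0, 0], [-1, 0, 0], 0.5], [[0, 0, 0], [0, 0, 0], 0.5]]'

```text
clock: 43.68
position: [482.9, 97.7, 269.2]
ee_rot: [0.999, -0.032, 0.003, -0.0]
contact_force: [0.4, -0.2, -2.6]
gripper_width: 11.2
```

Run:
```python
from h import *
x,y=pan2w(104,0,(531,222,21.3));print(x,y)
goto(483,97,272,-93.6); goto(x,y,270,21.3-180)
s=arm.read_state();print(s['contact_force'],s['wrist_torque'])
save('wrist','w22.png');b=save('scene','s22.png')[:,:,::-1]
cv2.imwrite('pics/c22s.png',cv2.resize(np.ascontiguousarray(b[80:280,200:440]),None,fx=3,fy=3,interpolation=cv2.INTER_CUBIC))
```

```text
627.8958876688971 259.77812796918977
now [482.9  97.7 269.2] yawy -93.7 zax [ 0.005  0.001 -1.   ]
shift first (cm) [ 0.01  0.07 -0.28]  rot deg [-0.05 -0.29 -0.11]  shift if after rot [ 0.01  0.07 -0.28] rows 0.0
now [482.9  97.7 269.2] yawy -93.7 zax [ 0.005  0.001 -1.   ]
shift first (cm) [ 1.342e+01 -1.711e+01  1.000e-02]  rot deg [-0.21 -0.23 64.99]  shift if after rot [ -9.84 -19.39  -0.08] rows 6.1
[ 0.35409364 -0.18343808 -2.59143659] [0.18051596 0.04114279 0.00990908]
```

View pics/c22s.png

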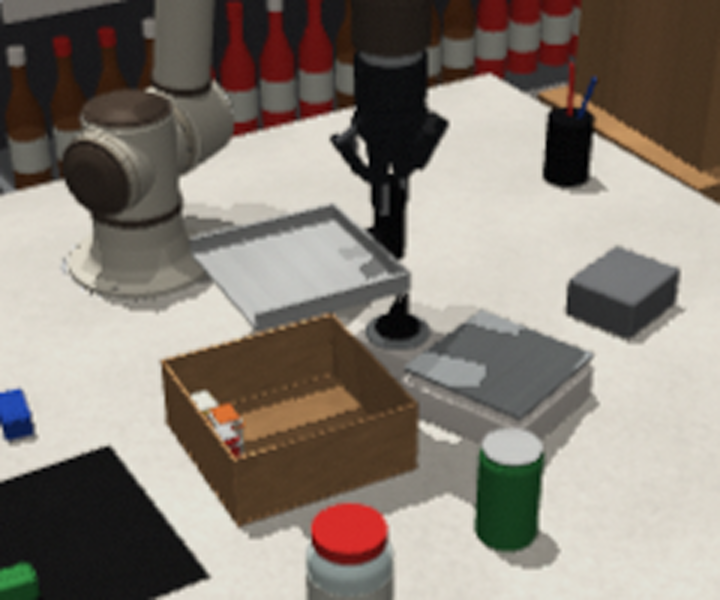

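View pics/w22.png

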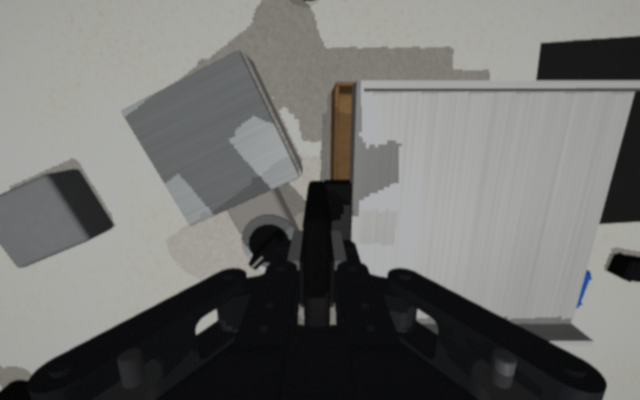

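Call:
jog_arm --rows '[[[1.5, -2, 0], [0, 0, 0], 0.5], [[2.5, -3, 0], [0, 0, 0], 0.5], [[2.7, -3.5, 0], [0, 0, 0], 0.5], [[2.7, -3.5, 0], [0, 0, 0], 0.5], [[2.5, -3.1, 0], [0, 0, 0], 0.5], [[1.5, -2, 0], [0, 0, 4], 0.5], [[0, 0, 0], [0, 0, 7], 0.5], [[0, 0, 0], [0, 0, 8], 0.5], [[0, 0, 0], [0, 0, 8], 0.5], [[0, 0, 0], [0, 0, 8], 0.5]]'

```text
clock: 45.02
position: [628.3, 258.7, 269.8]
ee_rot: [0.942, -0.334, 0.002, -0.001]
contact_force: [0.8, -1.2, -2.4]
gripper_width: 11.2
```

Call:
jog_arm --rows '[[[0, 0, 0], [0, 0, 8], 0.5], [[0, 0, 0], [0, 0, 8], 0.5], [[0, 0, 0], [0, 0, 7], 0.5], [[0, 0, 0], [0, 0, 5], 0.5], [[0, 0, 0], [0, 0, 2], 0.5], [[0, 0, 0], [0, 0, 0], 0.5]]'

```text
clock: 45.78
position: [628.1, 258.9, 269.9]
ee_rot: [0.826, -0.564, 0.002, -0.001]
contact_force: [-0.7, -1.2, -2.1]
gripper_width: 10.9
```

Run:
```python
from h import *
goto(627.9,259.8,135,21.3-180)
save('wrist','w23.png');b=save('top','t23.png')
i=cv2.resize(np.ascontiguousarray(b[150:280,290:410,::-1]),None,fx=4,fy=4,interpolation=cv2.INTER_CUBIC)
cv2.imwrite('pics/c23.png',i)
```

```text
now [628.1 258.9 269.9] yawy -158.7 zax [ 0.005 -0.    -1.   ]
shift first (cm) [-0.12  0.05 13.49]  rot deg [-0.27 -0.12 -0.01]  shift if after rot [-0.09 -0.02 13.49] rows 2.2
```

View pics/w23.png

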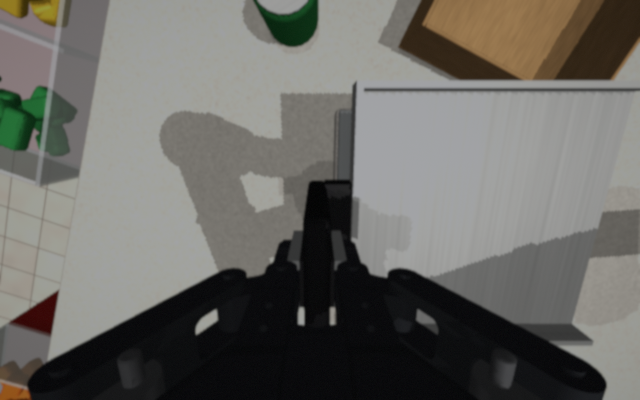

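View pics/c23.png

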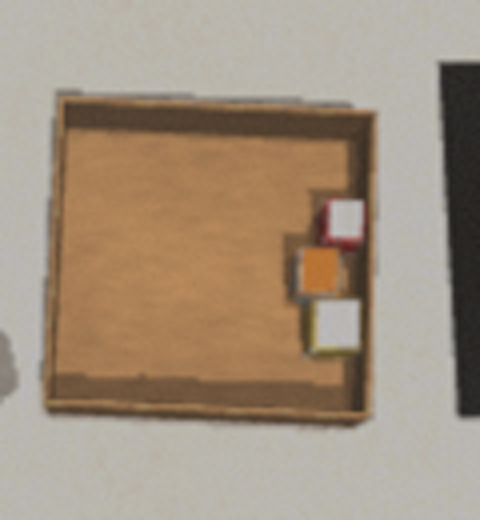

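Run:
```python
from h import *
m=eyes.camera_model('wrist');s=arm.read_state();T=s['position'];zu=T[2]-47.6
R0=Ro.from_quat(s['ee_rot']).as_matrix()
for n,q,z in [('back-right rim outer',(356,82),zu+22),('rim right far',(630,82),zu+22),('platform edge top corner',(336,109),62)]:
    P=at_z('wrist',q,z,m);print(n,P.round(1),'tool',(R0.T@(P-T)).round(1))
b=cv2.imread('pics/w23.png');
p=None
for dx,c in [(0,(0,0,255))]:
    # draw pan at TCP-derived pose lifted
    px,py=T[0]-104*np.cos(np.radians(21.3)),T[1]-104*np.sin(np.radians(21.3))
    m2=dict(m);t=np.array(m['tvec'],float).ravel();Rr,_=cv2.Rodrigues(np.array(m['rvec'],float));m2['tvec']=t+Rr@np.array([0,0,zu-62])
    drawpan(b,'wrist',m2,(px,py,21.3),c)
drawbox(b,'wrist',m,box((531,222),21.3,160,160,61,62),(0,255,0),1,(0,0))
cv2.imwrite('pics/w23d.png',b)
```

```text
back-right rim outer [638.9 171.3 244.3] tool [85.7 21.8 25.7]
rim right far [498.9 116.6 244.3] tool [ 85.7 172.1  25. ]
platform edge top corner [636.1 177.8  62. ] tool [ 78.2  22.9 208. ]
```

View pics/w23d.png

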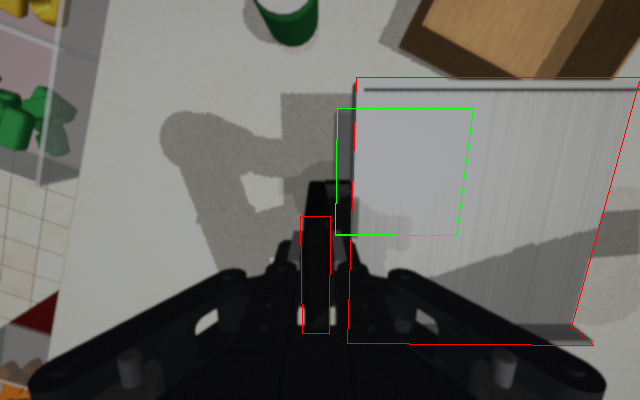

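Call:
jog_arm --rows '[[[0, 0, 2], [0, 0, 0], 0.5], [[0, 0, 3], [0, 0, 0], 0.5], [[0, 0, 3], [0, 0, 0], 0.5], [[0, 0, 3], [0, 0, 0], 0.5], [[-0.1, 0, 2], [0, 0, 0], 0.5], [[0, 0, 1], [0, 0, 0], 0.5], [[0, 0, 0.5], [0, 0, 0], 0.5], [[0, 0, 0.2], [0, 0, 0], 0.5], [[0, 0, 0], [0, 0, 0], 0.5]]'

```text
clock: 47.0
position: [628.6, 260.2, 123.7]
ee_rot: [0.825, -0.564, 0.003, -0.002]
contact_force: [-0.3, -0.3, -1.9]
gripper_width: 11.5
```

Run:
```python
from h import *
goto(627.9,259.8,110,21.3-180);s=arm.read_state();print(s['contact_force'])
```

```text
now [628.6 260.2 123.7] yawy -158.7 zax [ 0.006  0.    -1.   ]
shift first (cm) [0.01 0.09 1.37]  rot deg [-0.34 -0.12 -0.02]  shift if after rot [0.01 0.08 1.37] rows 0.2
[-0.27237936 -0.31823366 -1.87373386]
```

Call:
jog_arm --rows '[[[0, 0.1, 0.4], [-0.3, -0.1, 0], 0.5], [[0, 0, 0.4], [0, 0, 0], 0.5], [[0, 0, 0.2], [0, 0, 0], 0.5], [[0, 0, 0.1], [0, 0, 0], 0.5], [[0, 0, 0], [0, 0, 0], 0.5]]'

```text
clock: 47.62
position: [627.4, 259.7, 111.9]
ee_rot: [0.825, -0.564, 0.0, 0.0]
contact_force: [-0.7, -0.2, -2.0]
gripper_width: 11.2
```

Call:
jog_arm --rows '[[[0, 0, 0.1], [0, 0, 0], 0.5], [[0, 0, 0], [0, 0, 0], 0.5], [[0, 0, 0.1], [0, 0, 0], 0.5], [[0, 0, 0], [0, 0, 0], 0.5]]'

```text
clock: 48.12
position: [627.3, 259.7, 109.8]
ee_rot: [0.825, -0.564, 0.0, 0.0]
contact_force: [0.2, -0.1, -2.9]
gripper_width: 11.0
```

Call:
jog_arm --rows '[[[0, 0, 0.1], [0, 0, 0], 0.5], [[0, 0, 0], [0, 0, 0], 0.5], [[0, 0, 0.1], [0, 0, 0], 0.5], [[0, 0, 0], [0, 0, 0], 0.5]]'

```text
clock: 48.62
position: [627.6, 259.9, 109.5]
ee_rot: [0.826, -0.564, 0.001, -0.0]
contact_force: [-2.4, 1.3, 5.6]
gripper_width: 11.0
```

Contact (force now +5.6 N). View before releasing.

Run:
```python
from h import *
save('wrist','w24.png');b=save('scene','s24.png')[:,:,::-1]
cv2.imwrite('pics/c24.png',cv2.resize(np.ascontiguousarray(b[140:260,280:440]),None,fx=4.5,fy=4.5,interpolation=cv2.INTER_CUBIC))
```

```text
(no output)
```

View pics/c24.png

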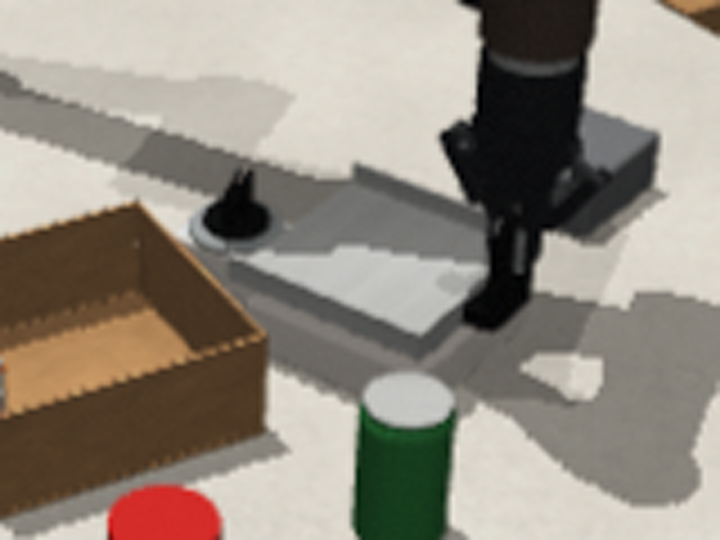

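Flat on the scale. Release and rise, then check centring.

Call:
jog_arm --rows '[[[0, 0, 0], [0, 0, 0], 2.5], [[0, 0, 0], [0, 0, 0], 4], [[0, 0, 0], [0, 0, 0], 4], [[0, 0, -2], [0, 0, 0], 4], [[0, 0, -4], [0, 0, 0], 4], [[0, 0, -5], [0, 0, 0], 4], [[0, 0, -4], [0, 0, 0], 4], [[0, 0, 0], [0, 0, 0], 4]]'

```text
clock: 49.72
position: [629.1, 260.5, 262.7]
ee_rot: [0.826, -0.564, 0.002, -0.004]
contact_force: [-0.0, 0.5, -1.0]
gripper_width: 39.9
```

Run:
```python
from h import *
goto(393.5,171.2,250,-139)
```

```text
now [629.1 260.5 262.7] yawy -158.7 zax [ 0.008  0.004 -1.   ]
shift first (cm) [-0.23 25.21  1.06]  rot deg [ -0.48  -0.05 -19.72]  shift if after rot [-8.72 23.64  1.27] rows 4.0
```

Call:
jog_arm --rows '[[[0, 5, 0], [0, 0, 0], 3.2], [[0, 5, 0], [0, 0, 0], 3.2], [[0, 5, 0], [0, 0, 0], 3.2], [[0, 5, 0], [0, 0, 0], 3.2], [[-0.2, 5.2, 0], [0, 0, 0], 3.2], [[0, 0, 0], [0, 0, -10], 3.2], [[0, 0, 0], [0, 0, -9.7], 3.2], [[0, 0, 0], [0, 0, 0], 3.2]]'

```text
clock: 50.72
position: [391.4, 170.0, 257.4]
ee_rot: [0.909, -0.416, -0.0, 0.001]
contact_force: [-0.3, 0.6, 0.3]
gripper_width: 32.1
```

Run:
```python
from h import *
goto(393.5,171.2,59,-139)
b=save('wrist','w25.png')[:,:,::-1].copy();m=eyes.camera_model('wrist');np.save('w25m.npy',m,allow_pickle=True)
i=cv2.resize(b[0:250,0:380],None,fx=2.1,fy=2.1,interpolation=cv2.INTER_CUBIC)
drawpan(i,'wrist',m,(531,222,21.3),(0,0,255),2.1)
drawbox(i,'wrist',m,box((393.5,171),-48,53,14,52,84),(0,255,0),2.1,(0,0))
cv2.imwrite('pics/w25d.png',i)
b=save('top','t25.png')[:,:,::-1]
cv2.imwrite('pics/c25.png',cv2.resize(np.ascontiguousarray(b[145:285,200:400]),None,fx=4,fy=4,interpolation=cv2.INTER_CUBIC))
```

```text
now [391.4 170.  257.4] yawy -139.1 zax [-0.001 -0.001 -1.   ]
shift first (cm) [ 0.04 -0.28 19.84]  rot deg [ 0.11 -0.01 -0.14]  shift if after rot [ 0.04 -0.24 19.84] rows 3.2
```

View pics/w25d.png

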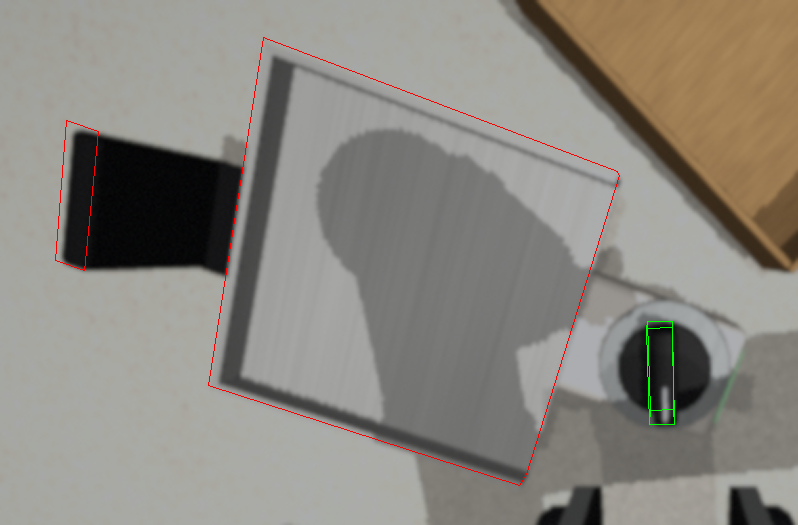

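View pics/c25.png

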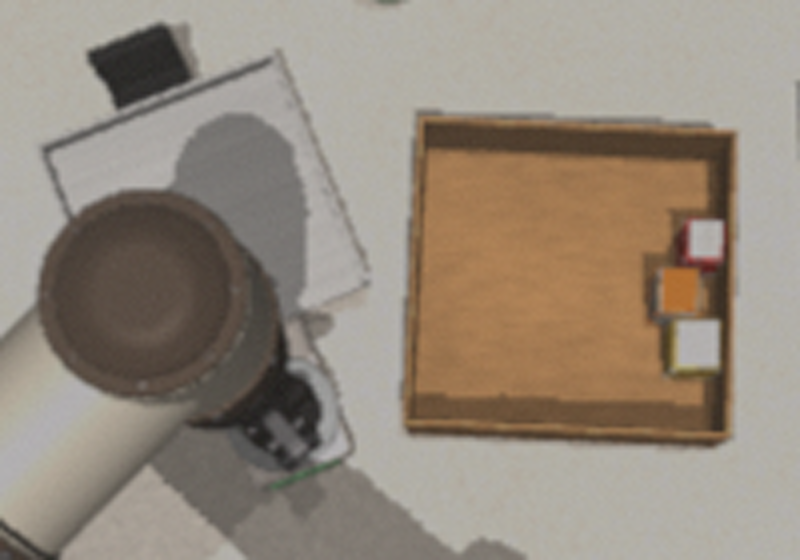

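Run:
```python
from h import *
m=np.load('w25m.npy',allow_pickle=True).item()
b=cv2.imread('pics/w25.png')
cv2.imwrite('pics/c26.png',np.hstack([cv2.resize(b[10:70,110:170],None,fx=6.5,fy=6.5,interpolation=cv2.INTER_CUBIC),cv2.resize(b[150:210,85:145],None,fx=6.5,fy=6.5,interpolation=cv2.INTER_CUBIC)]))
j=np.hstack([cv2.resize(b[60:120,250:310],None,fx=6.5,fy=6.5,interpolation=cv2.INTER_CUBIC),cv2.resize(b[190:250,215:275],None,fx=6.5,fy=6.5,interpolation=cv2.INTER_CUBIC)])
cv2.imwrite('pics/c27.png',j)
```

```text
(no output)
```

View pics/c26.png

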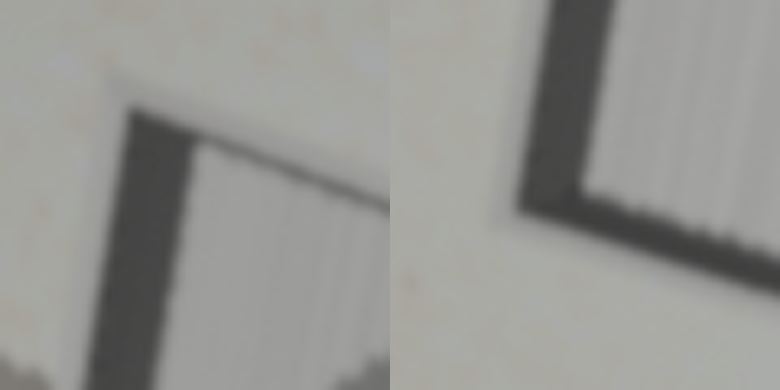

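View pics/c27.png

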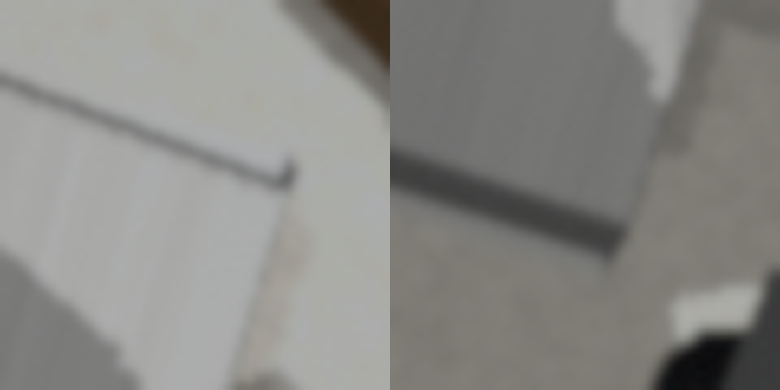

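Run:
```python
from h import *
m=np.load('w25m.npy',allow_pickle=True).item()
L=np.array([[78,-84,18],[78,84,18],[-92,-84,0],[-92,84,0],[-92,84,18]],float)
uv=np.array([[130,26.5],[104.7,182],[293.4,88.9],[250.7,225.1],[248.8,229.7]])
def f(p):
    c,s=np.cos(p[2]),np.sin(p[2]);P=np.column_stack([p[0]+c*L[:,0]-s*L[:,1],p[1]+s*L[:,0]+c*L[:,1],66+L[:,2]])
    return (proj('wrist',P,m)-uv).ravel()
r=least_squares(f,[531,222,.37]);print(r.x,np.degrees(r.x[2]),r.fun.round(1))
c,s=np.cos(r.x[2]),np.sin(r.x[2])
for k in [(393.5,171),(393.5,170)]:
  d=np.array(k)-r.x[:2];print('knob in pan',c*d[0]+s*d[1],-s*d[0]+c*d[1])
# knob bar ends: top face from image
```

```text
[5.29641201e+02 2.23346798e+02 3.70617989e-01] 21.2348465898627 [-0.4 -0.5 -0.8  0.8  0.9  0.5  1.  -0.6 -0.4  0.1]
knob in pan -145.85728287385987 0.5165460859366604
knob in pan -146.21947440491866 -0.41555760723770163
```

Call:
jog_arm --rows '[[[0, -0.2, 4], [0, 0, 0], 3.2], [[0, 0, 5], [0, 0, 0], 3.2], [[0, 0, 4], [0, 0, 0], 3.2], [[0, 0, 3], [0, 0, 0], 3.2], [[0, 0, 0], [0, 0, 0], 3.2]]'

```text
clock: 51.45
position: [392.1, 170.2, 96.1]
ee_rot: [0.909, -0.416, -0.001, 0.003]
contact_force: [0.6, 0.9, 0.5]
gripper_width: 32.2
```

Run:
```python
from h import *
goto(393.5,171.2,59,-139)
save('wrist','w28.png')
```

```text
now [392.1 170.2  96.1] yawy -139.1 zax [-0.005 -0.005 -1.   ]
shift first (cm) [ 0.01 -0.2   3.71]  rot deg [ 0.41 -0.04 -0.14]  shift if after rot [ 0.02 -0.17  3.71] rows 0.6
```

View pics/w28.png

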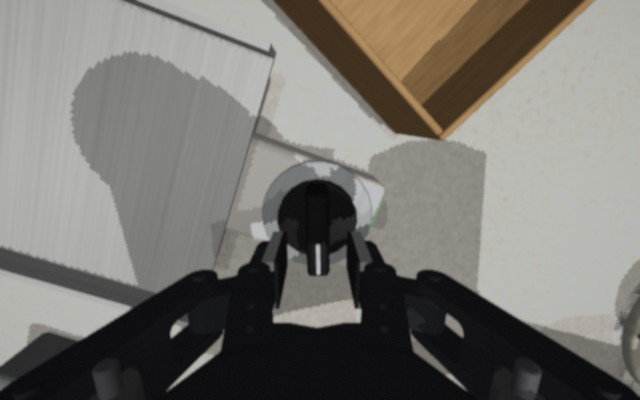

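Bar centred between the fingers (318 px). Descend, close, turn counter-clockwise.

Call:
jog_arm --rows '[[[0, 0, 2], [0.2, 0, 0], 3.2], [[0, 0, 1.6], [0, 0, 0], 3.2], [[0, 0, 0], [0, 0, 0], 1], [[0, 0, 0], [0, 0, 0], 1], [[0, 0, 0], [0, 0, 0], 1], [[0, 0, 0], [0, 0, 0], 1]]'

```text
clock: 52.25
position: [391.8, 170.0, 62.5]
ee_rot: [0.91, -0.415, -0.0, 0.001]
contact_force: [-4.9, -2.7, 2.1]
gripper_width: 13.0
```

Call:
jog_arm --rows '[[[0, 0, 0], [0, 0, -6], 1], [[0, 0, 0], [0, 0, -8], 1], [[0, 0, 0], [0, 0, -8], 1], [[0, 0, 0], [0, 0, -8], 1], [[0, 0, 0], [0, 0, -8], 1], [[0, 0, 0], [0, 0, -8], 1], [[0, 0, 0], [0, 0, -8], 1], [[0, 0, 0], [0, 0, -8], 1], [[0, 0, 0], [0, 0, -7], 1], [[0, 0, 0], [0, 0, 0], 1]]'

```text
clock: 53.5
position: [391.7, 169.7, 62.5]
ee_rot: [0.985, 0.173, -0.001, 0.001]
contact_force: [-4.2, -4.0, 2.0]
gripper_width: 12.4
```

Run:
```python
from h import *
s=arm.read_state();print(s['wrist_torque'],s['contact_force'],s['gripper_width']);goto(393.5,171,59,-69.5)
```

```text
[-1.14514614  1.37594485  0.14372   ] [-4.23544607 -3.99090347  1.95338261] 12.434135753432884
now [391.7 169.7  62.5] yawy -70.1 zax [-0.001 -0.001 -1.   ]
shift first (cm) [ 0.21 -0.06  0.35]  rot deg [ 0.05  0.08 -0.56]  shift if after rot [ 0.21 -0.06  0.35] rows 0.1
```

Call:
jog_arm --rows '[[[0, 0, 0], [0, 0, -1], 1], [[0, 0, 0], [0, 0, 0], 1], [[0, 0, 0], [0, 0, 0], 3.2], [[0, 0, 0], [0, 0, 0], 3.2], [[0, 0, -3], [0, 0, 0], 3.2], [[0, 0, -5], [0, 0, 0], 3.2], [[0, 0, -5], [0, 0, 0], 3.2], [[0, 0, -5], [0, 0, 0], 3.2], [[0, 0, 0], [0, 0, 0], 3.2], [[0, 0, 0], [0, 0, 0], 3.2]]'

```text
clock: 54.75
position: [392.8, 171.3, 242.1]
ee_rot: [0.983, 0.182, 0.002, -0.001]
contact_force: [-0.2, 0.2, -0.6]
gripper_width: 31.9
```

Run:
```python
from h import *
b=save('wrist','w29.png')[:,:,::-1].copy();m=eyes.camera_model('wrist')
drawbox(b,'wrist',m,box((393.5,171),20.5,53,14,52,84),(0,0,255),1,(0,0))
P=proj('wrist',[[393.5,171,84]],m)[0].astype(int)
cv2.imwrite('pics/w29d.png',b)
cv2.imwrite('pics/c29.png',cv2.resize(np.ascontiguousarray(b[P[1]-60:P[1]+60,P[0]-70:P[0]+70]),None,fx=4,fy=4,interpolation=cv2.INTER_CUBIC))
t=save('top','t29.png');save('scene','s29.png')
```

View pics/c29.png

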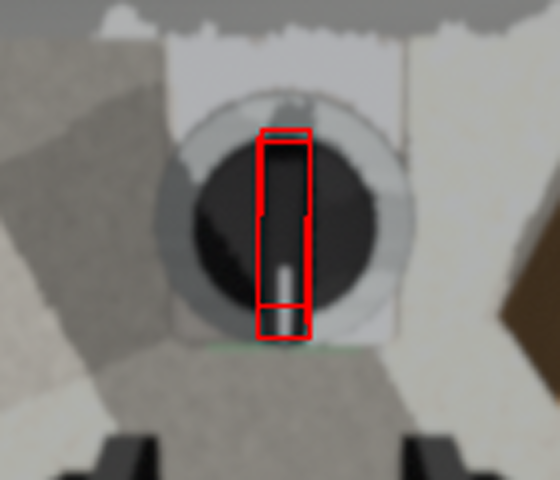

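View pics/w29.png

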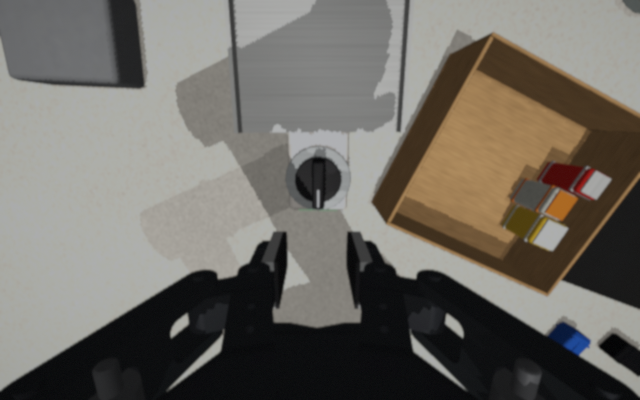

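View pics/s29.png

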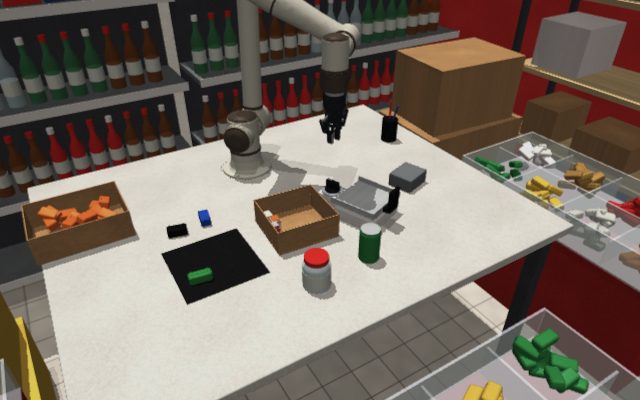

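Run:
```python
from h import *
print(arm.job_done())
```

```text
the job is handed in; nothing more can be done
None
```

I carried out the whole order and handed the job in at about 55 s on the robot's clock. No verdict comes back, so the result rests on my own checks.

- **Snacks:** three wrapped snacks were on the counter: yellow, red and white/orange. I turned the scale on, set them on the pan and let go. I then tipped the pan about 36° over the carton, and all three slid in. The green, blue and black look-alikes, the jar, the can and the cash tin were left alone.
- **Pan:** it is back flat on the scale. It sits within about 2 mm of centre, and its yaw matches the scale's within about 0.1°. It had started roughly 10 mm and 9° off.
- **Knob:** it turned about 69° each way. In the last picture it sits at the angle it had when off. I judged on and off from the knob's angle only, as I had no other sign of the click.

My two estimates of the platform's centre, one from its corners and one from the knob and ledge, differed by about 4 mm sideways. I aimed between them. No other check failed or disagreed.

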